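# Fit the sample carousel on the analyser's drive ball and lock its hub clamp

### The arm

A 7-joint arm with a two-finger parallel gripper is mounted at the origin on the work surface. World frame = base frame: x ahead of the robot, y to its left, z up, the work surface at z = 0. Lengths are in m, angles in rad, forces in N, time in s.
With the tool pointing down it reaches from about 0.35 to 0.9 m from the base axis. Payload 8.1 kg.
Tool frame: the origin (TCP) lies between the finger pads; the fingertips stand 25 mm ahead of it and the grasp point (between the pads) lies 6 mm ahead of it; z points along the fingers, y is the direction in which the jaws open and shut (so a half turn about z gives the same grasp; the last joint's range is limited). The gripper opens to 92 mm and grips with 3 to 60 N. Pads are 19 mm wide; open, the fingers measure 130 mm over their backs; the gripper's body (75 mm by 190 mm) begins 47 mm behind the grasp point.
Start: joints at [-1.445, 0.434, 0.025, 1.573, -0.012, 1.134, -0.075], TCP at [0.142, 0.609, 0.252] pointing down, gripper open.
Joint ranges: [-2.62, 2.62], [-0.44, 2.09], [-1.27, 1.32], [0.08, 2.57], [-1.32, 4.46], [0.12, 2], [-2.74, 2.74]. Speed limits (rad/s): [2.22, 2.22, 3.01, 3.01, 3.14, 3.14, 3.14].

### API

Orientations are given as a rotation vector (axis times angle).
In Python, from cell import * gives the robot as it stands.
- The arm moves only by the shell command python3 -m jog 'ROWS' [FORCE]. ROWS is JSON, one flat list of numbers, 5 for each row, row after row: the finger opening in mm, from 0 to 91.8, then the shift along the tool's x, y, z in units of 40 mm (1.0 is 40 mm), then the turn about the tool's z in units of 6 degrees (1.0 is 6 degrees). A call has 1 to 20 rows; each row shifts and turns the pose as measured when the row begins, along the tool's axes as they then stand; what a row does not reach is not made up. A row lasts 1/12 s, in which the tool goes at most 41.7 mm and 7.16 degrees, less where a joint would pass 70% of its speed; a pose out of reach is approached as far as the arm can. A call is refused whole if a number of a shift passes 1 or a number of a turn 1, either way. A call with a gripper value outside its range is refused whole. The fingers move at their own pace and stop on an object; FORCE is the grip in N (left out, the last holds). Time passes only in rows, so rows that do not move let the fingers close. It gives the time, the measured TCP pose, the force and the opening at its end, in the units of the state.
- observe(): the state, without advancing time (a new reading comes with each control period).
- get_image(name): name is "scene" or "top"; returns the picture (480x640x3 uint8, red, green, blue); there is no depth.
- camera_params(name): a dict with "intrinsics" (3x3 intrinsics, pixels), "xyz" and "orientation" of the camera in the world. Camera axes: x right, y down, z forward; pixel columns grow to the right and rows downward; lengths in m; the calibration is good to about 2 mm. A picture is of the moment at which its call begins. camera_params takes no time and is no camera call.
- sign_off(): hands the job in, once; it reports no verdict.
The state is a dict: "clock": time; "joints": joint angles; "dq": joint speeds; "joint_efforts": joint torques, N m; "position": TCP position; "ee_rot": TCP orientation; "force": force on the tool from outside, world axes, zero at the start; "ft_torque": the same for the moment, N m; "width": opening from 0.0 (shut) to 1.0 (fully open).
Only numpy, scipy, OpenCV 4.12 (cv2) and the standard library are available. Lean on these libraries where they do the work, as an engineer would, in place of code of your own. Each camera call takes 0.05 s, during which the arm holds its last target. There are 200 camera calls.

### The job

Fit the sample carousel from the angled loading stand to the analyser: raise its hub handle to open the clamp, lower the carousel gently over the drive ball until it sits flat on the drive flange, then, with it seated, fold the handle right down so that the clamp locks under the ball and let go. Do not knock the other things on the bench about.

Things in the scene. Friction and masses are not known exactly. Their poses are not given: they have to be found in the camera images.
- carousel: The loose sample carousel, about 0.5 kg: a white disc 190 mm across, 6 mm thick, with a round hub 42 mm across in its middle. Origin: centre of the underside; z: its axis, out of the top face. It starts on the loading stand, axis leaning 30 degrees from vertical towards the stand's front, its -x side highest. Capped cups to 23 mm above the underside stand fast at radius 80 mm, none within 45 degrees of -x.
- bore (a point): Mouth of the blind bore in the hub's underside (the carousel's origin and axes). It is 28 mm across and 43 mm deep and slips over the drive ball (2 mm play all round); the disc then rests on the flange with 1 mm left above the ball. The seated carousel may face any way round. With the handle below about 1.2 rad an eccentric on its shaft stands in the bore and keeps the ball out.
- knob (a point): Centre of the grey knob on top of the hub: a block 28 mm (carousel x) by 40 mm (carousel y), 20 mm high, 43 to 63 mm above the underside; this point is on the axis, 53 mm above the carousel's origin. Best held across its 40 mm with the tool along the carousel's axis, the handle wide open: nothing then stands beside the knob in y. Axes as the carousel's.
- handle (a joint): The hub clamp's handle, a steel loop straddling the hub. 0 = folded down, locked; 2.1 rad = wide open; starts at 0 to 0.2. At 0 its bar lies on the carousel's -x side; opening lifts the bar, carries it over the knob and leans it out over the +x side. The hinge is stiff (0.08 N m): it stays where it is left. At 0 the eccentric closes under the ball; it folds fully only when the carousel is down on the flange.
- handle_hinge (a point): Middle of the handle's hinge line, which runs along the carousel's y: 17 mm to +x and 13 mm above the carousel's origin. Axes as the carousel's. Seen along this line from +y, the opening bar goes round the hinge from -x up to z and on to +x.
- handle_bar (a point): Middle of the handle's bar, a black sleeve 12 mm thick and 44 mm long along the carousel's y, between arms 7 mm thick, 58 mm apart. Folded it is 61 mm to -x of the carousel's origin and 22 mm above it: 16 mm above the disc's top face, 34 mm clear of the hub. From the hinge line it lies 78 mm to -x and 9 mm up (78.5 mm away). It turns with the handle; folded, its axes are the carousel's.
- drive_ball (a point): Centre of the steel ball, 24 mm across, on a 12 mm neck: the head of the analyser's drive spindle, upright in the middle of the round bay; 113 mm above the bench, 30 mm above the flange's face. Axes as the analyser's.
- drive_flange (a point): Centre of the rubber face, 76 mm across, of the drive flange below the ball, 83 mm above the bench. The bay round it is 207 mm across and its rim stands 12 mm above the flange's face (95 mm above the bench). Axes as the analyser's.
- analyser: The analyser, off-white and fixed: a low deck 95 mm high with the round bay; origin on the bench under the bay's middle; the deck spans x -125 to 195, y -135 to 135 mm. A tower 260 mm high stands on its -y side (y -138 to -358 mm), 270 mm with its cover folded on top. Front (-x) towards the robot.
- stand: The loading stand, fixed: an aluminium plate 196 by 190 mm sloping 30 degrees down towards its front (-x). Origin on the bench under the plate's middle, whose top face is 72 mm high there; lowest edge about 18 mm, highest 121 mm. A boss 24 mm across and 9 mm high in the plate's middle stands in the carousel's bore: lift the carousel off along its axis.
- reagent_a: Bystander: white wedge bottle 105 by 30 by 86 mm; origin under its middle.
- reagent_b: Bystander: as reagent_a.
- tube_rack: Bystander: white rack 50 by 130 mm, five stoppered tubes to 87 mm high; origin under its middle.
- diluent: Bystander: bottle 64 mm across, 130 mm high; origin under its middle.
- pipette: Bystander: pipette lying along its x, from -136 to 130 mm, 26 mm thick; origin on the bench.
- spare_cup: Bystander: small jar 36 mm across, 45 mm high, on the analyser's deck behind the bay; origin under its middle.
- timer: Bystander: flat timer 65 by 65 by 18 mm; origin under its middle.
Mind the look-alikes: they are no part of the job. What is meant by the carousel is not orange, and is the larger of those in its own colour.

How it is judged:
On the way, in this order (a step that is already met when the one before it is completed fails the run):
1. the handle is raised, so that the clamp is open (beyond 1.2 rad) (value of joint handle above 1.2 rad), for 0.1 s.
2. the carousel sits flat on the drive flange over the ball, the handle still up (horizontal distance between carousel and drive_flange below 0.004 m and z of carousel in the frame of drive_flange between -0.003 and 0.0025 m and angle between carousel's own z axis and vertical below 0.05 rad and value of joint handle above 1 rad), for 0.2 s.
At the end, for the whole second after the job is handed in: The carousel's underside lies on the drive flange (within 2.5 mm in height, 4 mm of centre, 3 degrees of level), any way round; the handle is folded down within 0.1 rad of its stop; the carousel is released and at rest (horizontal distance between carousel and drive_flange below 0.004 m and z of carousel in the frame of drive_flange between -0.003 and 0.0025 m and angle between carousel's own z axis and vertical below 0.05 rad and value of joint handle below 0.1 rad and linear speed of carousel below 0.02 m/s and angular speed of carousel below 0.1 rad/s); the robot touches nothing.
It fails at once if the carousel is dropped or slammed onto the drive ball (faster than 0.4 m/s within 60 mm of its seat) (distance between carousel and drive_flange below 0.06 m and linear speed of carousel above 0.4 m/s).
It fails at once if another thing on the bench is pushed more than 30 mm or knocked over (distance of any of reagent_a, reagent_b, tube_rack, diluent, pipette, spare_cup, timer from where it was at the start of the episode above 0.03 m or angle between any of reagent_a, reagent_b, tube_rack, diluent, pipette, spare_cup, timer's own z axis and vertical above 0.5 rad).
It also fails if it takes over 72 s, if anything falls off the work surface, if the arm or the gripper's body presses on something with over 40 N, if the wrist force passes 120 N, or if a joint passes its speed limit or range.

## Working session

There is one attempt and no reset: what is moved stays moved. The work goes in short steps, Python scripts to look and compute and a shell command to move; the robot and the scene stay as the last step left them, time stands still between calls to the robot, and variables do not carry over. Pictures are saved under pics/ and viewed, about 8 in all and at most 12, crops included, and the job is handed in when it is done.

```bash
mkdir -p pics; python3 - <<'E'
from cell import *
import cv2,numpy as np
for n in("scene","top"):
    im=get_image(n); cv2.imwrite(f"pics/{n}0.png",im[:,:,::-1]); print(n,camera_params(n))
print(observe())
E
```

```text
scene {'intrinsics': array([[509.41818682,   0.        , 324.16740093],
       [  0.        , 509.41818682, 237.4225922 ],
       [  0.        ,   0.        ,   1.        ]]), 'xyz': array([ 1.16373351, -0.40273277,  0.78911303]), 'orientation': array([-2.08208012, -0.97970535,  0.45237404])}
top {'intrinsics': array([[437.72374377,   0.        , 319.98876371],
       [  0.        , 437.72374377, 239.08131693],
       [  0.        ,   0.        ,   1.        ]]), 'xyz': array([0.33281589, 0.10692667, 1.01921327]), 'orientation': array([-2.24567853,  1.95198446, -0.20584294])}
{'clock': 0.1, 'joints': array([-1.44461216,  0.43514524,  0.02498085,  1.57398284, -0.01158606,
        1.13399578, -0.07512439]), 'dq': array([ 0.00047858, -0.00129021, -0.00024754, -0.00341553,  0.0012045 ,
       -0.00075258, -0.00127385]), 'joint_efforts': array([ 3.34878074e-03, -6.69128251e+01,  9.88239795e-01, -3.15147614e+01,
       -6.04293589e-02,  3.74916766e-02,  4.78325740e-05]), 'position': array([0.14170865, 0.60830145, 0.25103753]), 'ee_rot': array([-3.58735181e-01, -3.12102646e+00,  2.17771299e-03]), 'force': array([ 0.50416499, -0.38402127, -0.61955495]), 'ft_torque': array([ 0.02046152,  0.03742811, -0.00016741]), 'width': 1.0038268299620428}
```

View pics/scene0.png

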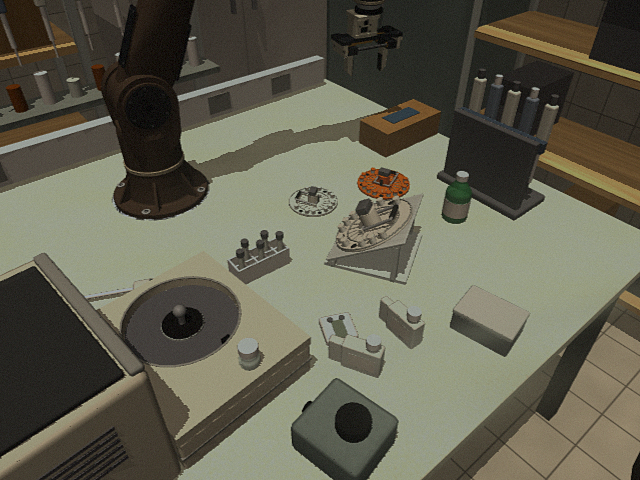

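View pics/top0.png

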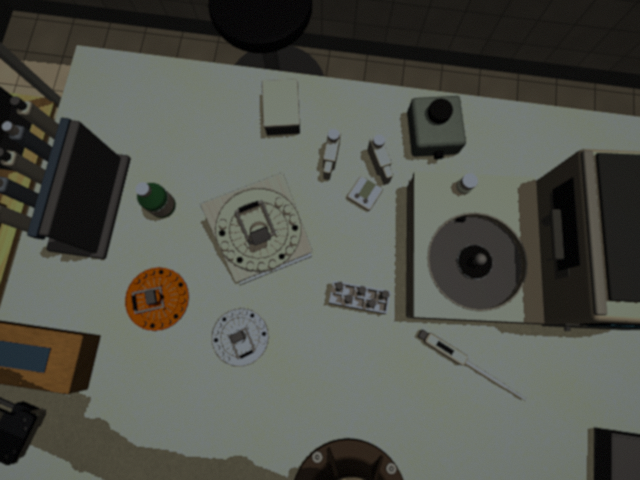

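The scene picture shows three carousels: orange on the bench (top 157,299; scene 384,182), small white on the bench (top 240,337; scene 313,201), and large white on the stand (top 253,230; scene 378,222). I choose the one on the stand. The bay is at top (477,261), scene (181,315). Next is a close crop to check the choice.

```bash
cat >h.py <<'E'
from cell import *
import cv2,numpy as np
from scipy.spatial.transform import Rotation as R
def cam(n):
    p=camera_params(n); return p["intrinsics"],np.array(p["xyz"]),R.from_rotvec(p["orientation"]).as_matrix()
def proj(n,P):
    K,t,M=cam(n); q=(np.atleast_2d(P)-t)@M@K.T; return q[:,:2]/q[:,2:]
def ray(n,u,v):
    K,t,M=cam(n); d=M@np.linalg.inv(K)@[u,v,1]; return t,d/np.linalg.norm(d)
def plane(n,u,v,z):
    t,d=ray(n,u,v); return t+d*(z-t[2])/d[2]
def tri(a,b):
    (t1,d1),(t2,d2)=ray("scene",*a),ray("top",*b)
    s=np.linalg.lstsq(np.c_[d1,-d2],t2-t1,rcond=None)[0]
    p,q=t1+s[0]*d1,t2+s[1]*d2; return (p+q)/2,np.linalg.norm(p-q)
def crop(n,x0,y0,w,h,k,name,im=None):
    im=get_image(n) if im is None else im
    c=cv2.resize(im[y0:y0+h,x0:x0+w],None,fx=k,fy=k,interpolation=cv2.INTER_CUBIC)
    c=np.clip(c*1.3,0,255).astype(np.uint8); return c[:,:,::-1]
E
python3 - <<'E'
from h import *
a=cv2.imread("pics/top0.png")[:,:,::-1];b=cv2.imread("pics/scene0.png")[:,:,::-1]
A=crop("top",193,165,130,125,4,"",a);B=crop("scene",320,185,110,100,5,"",b)
C=np.zeros((1010,560,3),np.uint8);C[:500,:520]=A;C[505:1005,:550]=B
D=np.zeros((560,800,3),np.uint8);
A=crop("top",197,170,120,115,3.3,"",a);B=crop("scene",325,190,100,92,4,"",b)
D[:A.shape[0],:A.shape[1]]=A;D[:B.shape[0],400:400+B.shape[1]]=B
cv2.imwrite("pics/c1.png",D[:400])
print(plane("top",477,261,.095),plane("scene",181,320,.095),tri((180,312),(478,258)))
E
```

```text
[ 0.52764584 -0.20399352  0.095     ] [ 0.53640415 -0.20572269  0.095     ] (array([ 0.53117088, -0.20163321,  0.10872593]), np.float64(0.0012710000909004254))
```

View pics/c1.png

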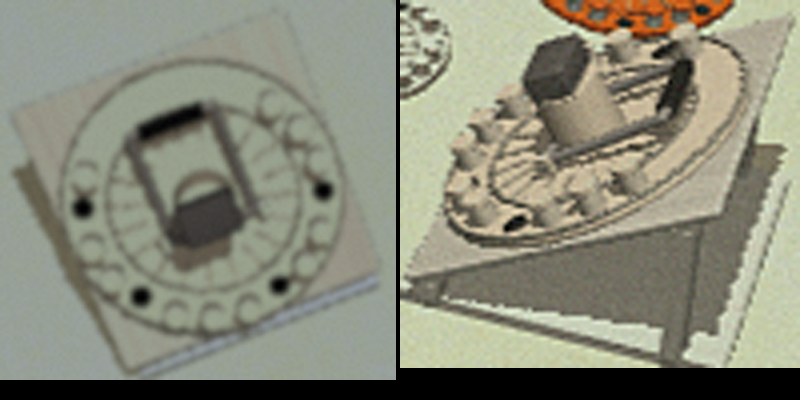

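The crop confirms the white carousel on the stand: bar near top (250,206) and scene (394,212), knob near top (259,234), and the bar on the high side away from the robot.

```bash
python3 - <<'E'
from h import *
c=[plane("top",*p) for p in((200.6,202.7,.121),(280.3,173,.121),(311.5,254.2,.023),(237.9,282.7,.023))]
c=np.array(c);print(c); m=c.mean(0); print("centre",m, np.degrees(np.arctan2(*((c[2]+c[3]-c[0]-c[1])[[1,0]]))))
b1=tri((392,218),(261.2,202.4));b2=tri((396.75,205.5),(239.4,210.3));print(b1,b2)
# predict with estimated pose
dn=(c[2]+c[3]-c[0]-c[1])/2;y=np.arctan2(dn[1],dn[0])
x=np.array([np.cos(y)*.866,np.sin(y)*.866,-.5]);z=np.array([np.cos(y)*.5,np.sin(y)*.5,.866]);Y=np.cross(z,x)
o=np.array([m[0],m[1],.072])
for n,P in(("bar",[-.061,0,.022]),("bar-y",[-.061,-.022,.022]),("bar+y",[-.061,.022,.022]),("ktop",[0,0,.063]),("k+-",[.014,-.02,.063]),("k++",[.014,.02,.063])):
    W=o+np.c_[x,Y,z]@P; print(n,W.round(4),proj("top",W).round(1),proj("scene",W).round(1))
print(x,Y,z)
# dark masks
for n,r in(("top",(197,170,317,285)),("scene",(325,190,425,282))):
    im=cv2.imread(f"pics/{n}0.png");g=im.max(2)[r[1]:r[3],r[0]:r[2]]
    N,l,s,ce=cv2.connectedComponentsWithStats((g<(75 if n=="top" else 85)).astype(np.uint8))
    print(n,[(s[i].tolist(),(ce[i]+r[:2]).round(1).tolist()) for i in range(1,N) if s[i,4]>15])
# ball/bay
im=cv2.imread("pics/top0.png");g=cv2.GaussianBlur(im,(3,3),0).max(2)[200:330,410:535]
N,l,s,ce=cv2.connectedComponentsWithStats(((g<105)).astype(np.uint8));i=1+s[1:,4].argmax();
cn=max(cv2.findContours((l==i).astype(np.uint8),0,1)[0],key=len);print(s[i],cv2.fitEllipse(cv2.convexHull(cn)))
E
```

```text
[[0.56606593 0.39765729 0.121     ]
 [0.65598227 0.23962498 0.121     ]
 [0.50550213 0.15139132 0.023     ]
 [0.41690072 0.3080396  0.023     ]]
centre [0.53611276 0.2741783  0.072     ] -149.30919438816872
(array([0.58644086, 0.27189945, 0.12204703]), np.float64(0.00615698549752551)) (array([0.56180737, 0.31377455, 0.12268064]), np.float64(0.0037886032360259655))
bar [0.5721 0.2955 0.1216] [[248.2 206.3]] [[393.5 211.4]]
bar-y [0.5609 0.3144 0.1216] [[238.5 210.2]] [[395.8 205.8]]
bar+y [0.5833 0.2766 0.1216] [[257.8 202.5]] [[391.1 217.1]]
ktop [0.509  0.2581 0.1266] [[260.2 236.9]] [[361.6 202.8]]
k+- [0.4884 0.2691 0.1196] [[253.8 246.4]] [[358.7 199.4]]
k++ [0.5088 0.2347 0.1196] [[271.6 239.2]] [[353.6 209.2]]
[-0.74470301 -0.44201067 -0.5       ] [ 0.51038247 -0.85989635  0.        ] [-0.42996709 -0.25520246  0.866     ]
top [([38, 31, 40, 51, 720], [255.3, 226.3]), ([95, 54, 6, 7, 33], [294.2, 226.9]), ([22, 59, 6, 7, 35], [221.5, 232.2]), ([82, 84, 7, 5, 28], [281.5, 255.9]), ([40, 87, 6, 6, 29], [239.3, 259.4])]
scene [([31, 9, 17, 30, 263], [363.1, 210.6]), ([58, 8, 9, 3, 18], [387.0, 198.8]), ([50, 11, 6, 5, 16], [377.6, 203.3]), ([38, 10, 36, 32, 271], [386.3, 216.1]), ([82, 31, 7, 19, 38], [410.8, 230.0]), ([51, 43, 6, 6, 20], [379.0, 236.0]), ([11, 48, 10, 9, 25], [340.7, 242.6]), ([42, 48, 5, 6, 16], [369.0, 241.1]), ([11, 52, 24, 10, 63], [347.2, 249.0]), ([26, 54, 6, 4, 16], [353.3, 245.5]), ([0, 54, 81, 38, 291], [374.7, 259.5]), ([12, 76, 18, 6, 25], [346.4, 268.6]), ([35, 82, 20, 6, 28], [369.3, 274.1])]
[    0     0   125   130 10835] ((83.36322021484375, 63.35299301147461), (131.0485382080078, 455.5253601074219), 91.76272583007812)
```

```bash
cat >>h.py <<'E'
def st():
    s=observe();M=R.from_rotvec(s["ee_rot"]).as_matrix()
    print("t %.2f pos %s yawY %.1f tilt %.2f F %s w %.1f"%(s["clock"],np.round(s["position"],4),np.degrees(np.arctan2(M[1,1],M[0,1])),np.degrees(np.arccos(-M[2,2])),np.round(s["force"],1),s["width"]*91.8)); return s,M
def to(p,yaw=None):
    s,M=st(); print("units xyz",np.round(M.T@(np.array(p)-s["position"])/.04,2))
    if yaw is not None:
        d=(np.degrees(np.arctan2(M[1,1],M[0,1]))-yaw+90)%180-90; print("turn units %.2f"%(d/6))
E
python3 -m jog '[82,0,0,0,-0.91,82,0,0,0,-0.91,82,0,0,0,-0.91,82,0,0,0,-0.91,82,0,0,0,-0.91,82,0,0,0,-0.91,82,0,0,0,-0.91,82,0,0,0,-0.91,82,0,0,0,0]' 5
python3 -c "
from h import *
to([.5741,.2929,.25],120.6)"
```

```text
clock: 0.85
position: [0.1411, 0.6056, 0.2465]
ee_rot: [0.883, -3.011, 0.015]
force: [-0.4, 0.7, -0.2]
width: 0.891
t 0.85 pos [0.1411 0.6056 0.2465] yawY 122.7 tilt 0.60 F [-0.4  0.7 -0.2] w 81.8
units xyz [ -4.89 -12.43  -0.02]
turn units 0.35
```

```bash
python3 -m jog '[82,-0.35,-0.89,-0.05,0.1,82,-0.35,-0.89,-0.05,0.1,82,-0.35,-0.89,-0.05,0.1,82,-0.35,-0.89,-0.05,0,82,-0.35,-0.89,-0.05,0,82,-0.35,-0.89,-0.05,0,82,-0.35,-0.89,-0.05,0,82,-0.35,-0.89,-0.05,0,82,-0.35,-0.89,-0.05,0,82,-0.35,-0.89,-0.05,0,82,-0.35,-0.89,-0.05,0,82,-0.35,-0.89,-0.05,0,82,0,0,0,0]'
python3 -c "
from h import *
to([.5741,.2929,.2],120.6)"
```

```text
clock: 1.93
position: [0.5126, 0.308, 0.2682]
ee_rot: [0.774, -3.034, 0.019]
force: [0.9, -1.4, -0.3]
width: 0.895
t 1.93 pos [0.5126 0.308  0.2682] yawY 118.6 tilt 0.92 F [ 0.9 -1.4 -0.3] w 82.2
units xyz [-1.19 -1.05  1.7 ]
turn units -0.33
```

```bash
python3 -m jog '[82,-0.4,-0.35,0.4,-0.1,82,-0.4,-0.35,0.4,-0.1,82,-0.4,-0.35,0.4,-0.1,82,0,0,0.2,0,82,0,0,0.2,0,82,0,0,0,0]'
python3 -c "
from h import *
to([.5741,.2929,.2],120.6)
to([.5741,.2929,.140],120.6)
a=crop('top',197,170,120,115,3.3,'');b=crop('scene',325,150,100,120,3.3,'')
D=np.zeros((400,800,3),np.uint8);D[:a.shape[0],:a.shape[1]]=a;D[:b.shape[0],400:400+b.shape[1]]=b
cv2.imwrite('pics/c2.png',D)"
```

```text
clock: 2.43
position: [0.5789, 0.2896, 0.2008]
ee_rot: [0.785, -3.031, 0.02]
force: [-0.3, -0.5, -0.1]
width: 0.888
t 2.43 pos [0.5789 0.2896 0.2008] yawY 119.0 tilt 0.93 F [-0.3 -0.5 -0.1] w 81.5
units xyz [0.07 0.13 0.02]
turn units -0.26
t 2.43 pos [0.5789 0.2896 0.2008] yawY 119.0 tilt 0.93 F [-0.3 -0.5 -0.1] w 81.5
units xyz [0.05 0.15 1.52]
turn units -0.26
```

View pics/c2.png

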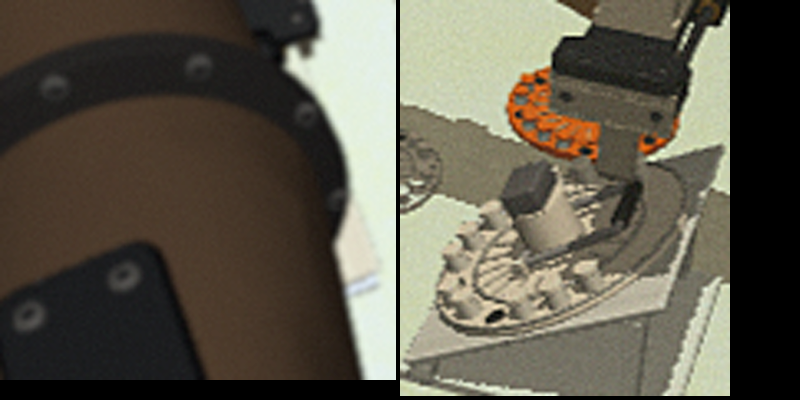

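The arm hides the top view; in the scene crop one fingertip hangs over the bar's end (crop 625,165). It is placed well, so I descend.

```bash
python3 -m jog '[82,0.07,0.13,0.3,-0.26,82,0,0,0.3,0,82,0,0,0.3,0,82,0,0,0.3,0,82,0,0,0.2,0,82,0,0,0.1,0,82,0,0,0,0]'
python3 -c "
from h import *
to([.5741,.2929,.140],120.6)"
```

```text
clock: 3.12
position: [0.5724, 0.2976, 0.1437]
ee_rot: [0.833, -3.027, 0.012]
force: [-0.3, -0.2, 0.2]
width: 0.892
t 3.12 pos [0.5724 0.2976 0.1437] yawY 120.8 tilt 0.46 F [-0.3 -0.2  0.2] w 81.9
units xyz [ 0.02 -0.12  0.09]
turn units 0.03
```

```bash
python3 -m jog '[82,0.02,-0.12,0.12,0,82,0,0,0,0,50,0,0,0,0,50,0,0,0,0,50,0,0,0,0,50,0,0,0,0,50,0,0,0,0,50,0,0,0,0]' 5
python3 -c "
from h import *
to([.5741,.2929,.140],120.6)"
```

```text
clock: 3.78
position: [0.5751, 0.2939, 0.1402]
ee_rot: [-0.832, 3.029, -0.009]
force: [-0.4, 0.2, -2.0]
width: 0.706
t 3.78 pos [0.5751 0.2939 0.1402] yawY 120.7 tilt 0.33 F [-0.4  0.2 -2. ] w 64.8
units xyz [ 0.03 -0.01  0.01]
turn units 0.02
```

```bash
python3 -m jog '[50,0.09,0,-0.12,0,50,0.09,0,-0.11,0,50,0.13,0,-0.12,0,50,0.13,0,-0.11,0,50,0.14,0,-0.09,0,50,0.14,0,-0.09,0,50,0,0,0,0]'
python3 -c "
from h import *
s,M=st();d=s['position']-[.5751,.2939,.1402];print('s,h',d[:2]@[-.86,-.51],d[2]); 
b=crop('scene',325,120,120,150,3.3,'');cv2.imwrite('pics/c3.png',b)"
```

```text
clock: 4.37
position: [0.5464, 0.2766, 0.1679]
ee_rot: [0.831, -3.028, 0.011]
force: [0.8, -0.8, -3.5]
width: 0.702
t 4.37 pos [0.5464 0.2766 0.1679] yawY 120.7 tilt 0.42 F [ 0.8 -0.8 -3.5] w 64.4
s,h 0.03355990734381086 0.02765019288392262
```

View pics/c3.png

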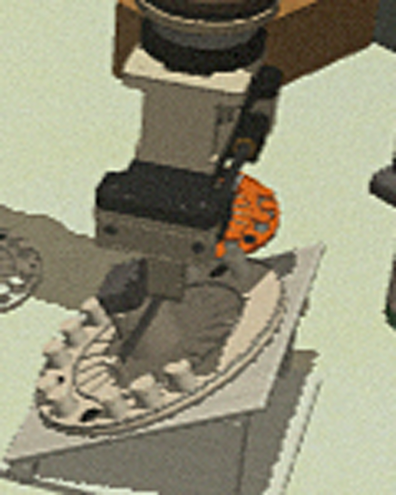

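```bash
python3 -m jog '[50,0.13,0,-0.05,0,50,0.13,0,-0.03,0,50,0.13,0,-0.02,0,50,0.14,0,0,0,50,0.14,0,0,0,50,0.15,0,0.01,0,50,0.15,0,0.02,0,50,0.15,0,0.04,0,50,0.15,0,0.05,0,50,0,0,0,0]'
python3 -c "
from h import *
s,M=st();d=s['position']-[.5751,.2939,.1402];a=[-63+d[:2]@[-860,-510],46.8+d[2]*1000];print('s,h',a,np.hypot(*a),np.degrees(np.arctan2(a[1],-a[0])),M.T.round(3)) "
```

```text
clock: 5.25
position: [0.5005, 0.2511, 0.1692]
ee_rot: [-0.832, 3.023, -0.005]
force: [0.5, 1.9, -2.3]
width: 0.702
t 5.25 pos [0.5005 0.2511 0.1692] yawY 120.8 tilt 0.37 F [ 0.5  1.9 -2.3] w 64.4
s,h [np.float64(23.012890086029856), np.float64(75.82918203855664)] 79.24429290963641 106.88216746308869 [[-0.859 -0.512 -0.005]
 [-0.512  0.859 -0.005]
 [ 0.006 -0.002 -1.   ]]
```

```bash
python3 -m jog '[50,0.12,0,0.06,0,50,0.12,0,0.06,0,50,0.14,0,0.08,0,50,0.14,0,0.08,0,50,0.12,0,0.1,0,50,0.12,0,0.11,0,50,0.1,0,0.12,0,50,0.1,0,0.12,0,50,0.08,0,0.12,0,50,0.05,0,0.12,0,50,0,0,0,0]'
python3 -c "
from h import *
s,M=st();d=s['position']-[.5751,.2939,.1402];a=[-63+d[:2]@[-860,-510],46.8+d[2]*1000];print('s,h',a,np.hypot(*a),np.degrees(np.arctan2(a[1],-a[0]))) "
```

```text
clock: 6.17
position: [0.4579, 0.2294, 0.1257]
ee_rot: [-0.837, 3.021, 0.0]
force: [1.2, 2.8, -0.8]
width: 0.703
t 6.17 pos [0.4579 0.2294 0.1257] yawY 121.0 tilt 0.36 F [ 1.2  2.8 -0.8] w 64.5
s,h [np.float64(70.68452054428963), np.float64(32.25087393951683)] 77.69440336625739 155.47444497319938
```

```bash
python3 -m jog '[85,0,0,0,0,85,0,0,0,0,85,0,0,0,0,85,0,0,-0.4,0,85,0,0,-0.5,0,85,0,0,-0.5,0,85,-0.3,0,-0.3,0,85,-0.5,0,0,0,85,-0.5,0,0,0,85,0,0,0,0]'
python3 -c "
from h import *
to([.514,.259,.124],120.7)
b=crop('scene',325,120,120,150,3.3,'');a=crop('top',197,170,120,125,3.3,'')
D=np.zeros((500,800,3),np.uint8);D[:b.shape[0],:b.shape[1]]=b;D[:a.shape[0],400:400+a.shape[1]]=a
cv2.imwrite('pics/c4.png',D)"
```

```text
clock: 7.0
position: [0.5033, 0.2468, 0.1952]
ee_rot: [0.826, -3.029, 0.016]
force: [0.7, 0.6, 0.9]
width: 0.927
t 7.00 pos [0.5033 0.2468 0.1952] yawY 120.5 tilt 0.59 F [0.7 0.6 0.9] w 85.1
units xyz [-0.39  0.14  1.78]
turn units -0.03
```

View pics/c4.png

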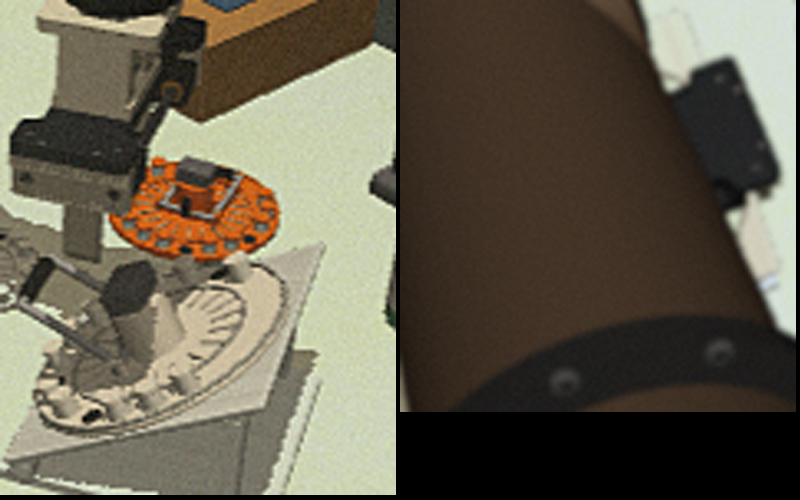

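The handle is wide open (bar at crop 40,283, leaning over the downhill side) and the carousel is still on its boss. Next is the knob.

```bash
python3 -m jog '[85,-0.38,0.12,0,0,85,0,0,0,0,85,0,0,0.4,0,85,0,0,0.4,0,85,0,0,0.4,0,85,0,0,0.3,0,85,0,0,0.1,0,85,0,0,0,0]'
python3 -c "
from h import *
to([.514,.259,.124],120.7)"
```

```text
clock: 7.77
position: [0.505, 0.2487, 0.1269]
ee_rot: [0.818, -3.02, 0.025]
force: [1.0, -0.0, 0.1]
width: 0.925
t 7.77 pos [0.505  0.2487 0.1269] yawY 120.3 tilt 1.18 F [ 1.  -0.   0.1] w 84.9
units xyz [-0.33  0.11  0.06]
turn units -0.06
```

```bash
python3 -m jog '[85,-0.2,0.06,0,0,85,-0.13,0.05,0.06,-0.06,85,0,0,0,0,30,0,0,0,0,30,0,0,0,0,30,0,0,0,0,30,0,0,0,0,30,0,0,0,0,30,0,0,0,0,30,0,0,0,0]' 10
python3 -c "
from h import *
to([.514,.259,.124],120.7)"
```

```text
clock: 8.6
position: [0.5156, 0.2606, 0.1273]
ee_rot: [0.829, -3.02, 0.023]
force: [-4.0, 8.6, 0.8]
width: 0.468
t 8.60 pos [0.5156 0.2606 0.1273] yawY 120.7 tilt 1.01 F [-4.   8.6  0.8] w 43.0
units xyz [ 0.05 -0.01  0.08]
turn units 0.00
```

```bash
python3 -m jog '[30,0.04,0.08,0.08,0,30,0,0,0,0,30,0,0,0,0]' 10
python3 -c "
from h import *
to([.514,.259,.124],120.7)"
```

```text
clock: 8.85
position: [0.5149, 0.2614, 0.1257]
ee_rot: [0.828, -3.025, 0.025]
force: [1.8, 0.8, -1.5]
width: 0.452
t 8.85 pos [0.5149 0.2614 0.1257] yawY 120.6 tilt 0.97 F [ 1.8  0.8 -1.5] w 41.5
units xyz [ 0.05 -0.04  0.04]
turn units -0.02
```

```bash
python3 -m jog '[30,0.1,0,-0.17,0,30,0.1,0,-0.17,0,30,0.12,0,-0.21,0,30,0.12,0,-0.21,0,30,0.12,0,-0.21,0,30,0,0,-0.4,0,30,0,0,-0.4,0,30,0,0,0,0,30,0,0,0,0]' 10
python3 -c "
from h import *
st()
b=crop('scene',305,80,140,190,2.6,'')
cv2.imwrite('pics/c5.png',b)"
```

```text
clock: 9.6
position: [0.4893, 0.2478, 0.2019]
ee_rot: [0.827, -3.019, 0.027]
force: [-1.0, -0.1, -4.4]
width: 0.458
t 9.60 pos [0.4893 0.2478 0.2019] yawY 120.6 tilt 1.19 F [-1.  -0.1 -4.4] w 42.1
```

View pics/c5.png

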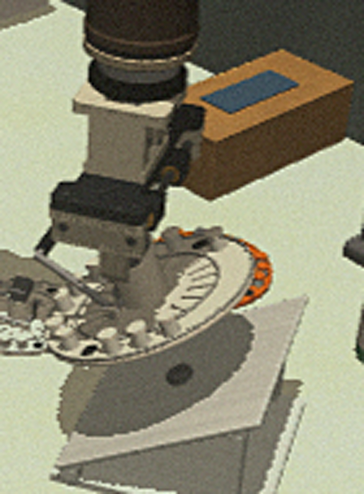

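The carousel is off the stand, held at the knob and partly levelled (disc still tilted; handle bar at crop 45,245). I'll ease the grip a little and rock gently so it swings level.

```bash
python3 -m jog '[30,0,0,-0.1,0,30,0.1,0,0,0,30,-0.1,0,0,0,30,0.1,0,0,0,30,-0.1,0,0,0,30,0,0,0,0,30,0,0,0,0]' 6
python3 -c "
from h import *
st()
im=get_image('scene');b=crop('scene',305,80,140,190,2.6,'',im)
cv2.imwrite('pics/c6.png',b)"
```

```text
clock: 10.23
position: [0.4876, 0.2468, 0.2029]
ee_rot: [0.825, -3.014, 0.03]
force: [0.3, -0.3, -3.8]
width: 0.464
t 10.23 pos [0.4876 0.2468 0.2029] yawY 120.6 tilt 1.45 F [ 0.3 -0.3 -3.8] w 42.6
```

View pics/c6.png

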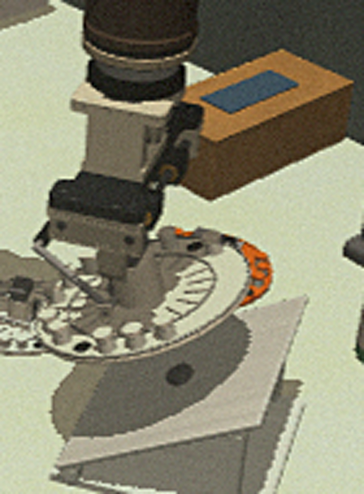

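```bash
cat >>h.py <<'E'
def disc(o,yaw,tilt,r=.095):
    c,s=np.cos(yaw),np.sin(yaw);t=np.radians(tilt)
    x=np.array([c*np.cos(t),s*np.cos(t),-np.sin(t)]);z=np.array([c*np.sin(t),s*np.sin(t),np.cos(t)]);Y=np.cross(z,x)
    a=np.linspace(0,2*np.pi,180);return o(z)+r*np.outer(np.cos(a),x)+r*np.outer(np.sin(a),Y)
E
python3 - <<'E'
from h import *
s=observe();M=R.from_rotvec(s["ee_rot"]).as_matrix();g=s["position"]+.006*M[:,2]
for t in(0,4,8,12,16):
    p=proj("scene",disc(lambda z:g-.05*z,np.radians(-149.4),t));p=(p-[305,80])*2.6
    i=[p[:,0].argmin(),p[:,0].argmax(),p[:,1].argmin(),p[:,1].argmax()];print(t,p[i].round().tolist())
E
```

```text
0 [[10.0, 293.0], [233.0, 301.0], [117.0, 234.0], [129.0, 361.0]]
4 [[14.0, 300.0], [238.0, 296.0], [132.0, 236.0], [120.0, 360.0]]
8 [[19.0, 307.0], [242.0, 290.0], [147.0, 238.0], [116.0, 359.0]]
12 [[24.0, 313.0], [246.0, 283.0], [161.0, 239.0], [108.0, 359.0]]
16 [[29.0, 319.0], [249.0, 277.0], [179.0, 238.0], [100.0, 358.0]]
```

```bash
python3 - <<'E'
from h import *
for n,p in dict(rack=(360,297),rackL=(328,305),rackR=(390,300),sdisc=(240,337),sdiscR=(268,337),base=(350,470),timer=(365,193),reA=(331,155),stand_low=(311,254),standlow2=(238,283),dil=(158,200),pip=(418,333),c=(300,400),o=(157,299)).items(): print(n,plane("top",*p,0).round(3))
E
```

```text
rack [0.426 0.027 0.   ]
rackL [0.397 0.098 0.   ]
rackR [ 0.428 -0.043  0.   ]
sdisc [0.298 0.286 0.   ]
sdiscR [0.307 0.223 0.   ]
base [0.057 0.004 0.   ]
timer [0.677 0.045 0.   ]
reA [0.764 0.14  0.   ]
stand_low [0.51  0.154 0.   ]
standlow2 [0.418 0.312 0.   ]
dil [0.59  0.541 0.   ]
pip [ 0.363 -0.114  0.   ]
c [0.183 0.131 0.   ]
o [0.356 0.491 0.   ]
```

```bash
python3 -m jog '[30,0,0,-0.4,0,30,-0.3,0,-0.3,0,30,-0.5,0,0,0,30,-0.5,0,0,0,30,-0.5,0,0,0,30,-0.5,0,0,0,30,-0.5,0,0,0,30,-0.5,0,0,0,30,-0.5,0,0,0,30,-0.4,0,0,0,30,-0.3,0,0,0,30,0,0,0,0]' 8
python3 -c "
from h import *
to([.655,.346,.200],120.7)"
```

```text
clock: 11.28
position: [0.6483, 0.3425, 0.2241]
ee_rot: [0.825, -3.009, 0.032]
force: [-0.2, 0.1, -4.2]
width: 0.459
t 11.28 pos [0.6483 0.3425 0.2241] yawY 120.7 tilt 1.69 F [-0.2  0.1 -4.2] w 42.1
units xyz [-0.2 -0.   0.6]
turn units -0.01
```

```bash
python3 -m jog '[30,-0.17,0,0.1,0,30,0,0,0.2,0,30,0,0,0.2,0,30,0,0,0.2,0,30,0,0,0.2,0,30,0,0,0.15,0,30,0,0,0.15,0,30,0,0,0.1,0,30,0,0,0,0]' 8
python3 -c "
from h import *
s,M=st();print(M.round(3))
im=get_image('scene');b=crop('scene',325,80,180,190,2.6,'',im)
cv2.imwrite('pics/c7.png',b)
g=s['position']+.006*M[:,2]
for t in(-4,0,4,8,12,16):
    p=proj('scene',disc(lambda z:g-.05*z,np.radians(-149.4),t));p=(p-[325,80])*2.6
    i=[p[:,0].argmin(),p[:,0].argmax(),p[:,1].argmin(),p[:,1].argmax()];print(t,p[i].round().tolist())
"
```

```text
clock: 12.03
position: [0.6529, 0.3441, 0.1662]
ee_rot: [0.825, -3.01, 0.032]
force: [1.4, 0.6, -2.5]
width: 0.456
t 12.03 pos [0.6529 0.3441 0.1662] yawY 120.7 tilt 1.64 F [ 1.4  0.6 -2.5] w 41.9
[[-0.86  -0.51  -0.014]
 [-0.51   0.86  -0.025]
 [ 0.025 -0.014 -1.   ]]
-4 [[170.0, 361.0], [398.0, 397.0], [255.0, 306.0], [313.0, 452.0]]
0 [[173.0, 368.0], [404.0, 391.0], [269.0, 309.0], [310.0, 450.0]]
4 [[176.0, 375.0], [410.0, 388.0], [280.0, 312.0], [306.0, 449.0]]
8 [[180.0, 381.0], [415.0, 382.0], [296.0, 314.0], [298.0, 449.0]]
12 [[185.0, 388.0], [420.0, 376.0], [311.0, 315.0], [293.0, 448.0]]
16 [[190.0, 394.0], [424.0, 369.0], [327.0, 315.0], [285.0, 448.0]]
```

View pics/c7.png

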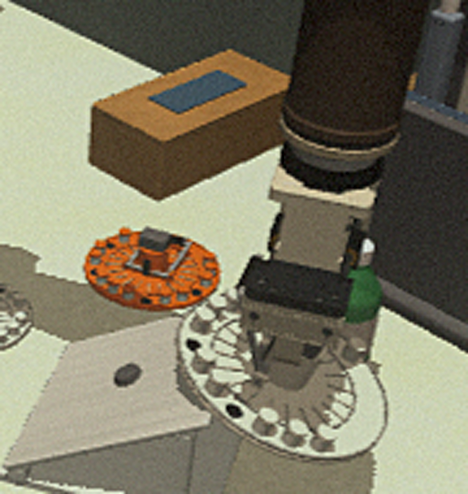

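The crop shows the disc resting on the stand's upper edge and now tilted slightly the other way (leftmost 175, rightmost 387,410, lowest y 460). I've viewed 9 pictures, so from here I'll measure numerically, using the black caps on the disc as landmarks.

```bash
python3 -m jog '[30,0,0,-0.3,0,30,0,0,-0.4,0,30,0,0,-0.4,0,30,0,0,-0.2,0,30,0,0,0,0,30,0,0,0,0]' 8
python3 - <<'E'
from h import *
st()
o=np.array([.537,.2725,.072]);y=np.radians(-149.3)
x=np.array([np.cos(y)*.866,np.sin(y)*.866,-.5]);z=np.array([np.cos(y)*.5,np.sin(y)*.5,.866]);A=np.c_[x,np.cross(z,x),z]
for zz in(.006,.015,.023):
    for p in((294.2,226.9),(221.5,232.2),(281.5,255.9),(239.3,259.4)):
        t,d=ray("top",*p);P=t+d*((o+zz*z-t)@z)/(d@z);q=A.T@(P-o);print(zz,q.round(4),"r %.4f"%np.hypot(*q[:2]),"az %.0f"%np.degrees(np.arctan2(q[1],q[0])),proj("scene",P).round(1))
im=get_image("scene");np.save("s8.npy",im);g=im.max(2)
N,l,s,ce=cv2.connectedComponentsWithStats((g<70).astype(np.uint8))
print([(s[i].tolist(),ce[i].round(1).tolist()) for i in range(1,N) if 8<s[i,4]<80 and 370<ce[i][0]<500 and 160<ce[i][1]<270])
E
```

```text
clock: 12.58
position: [0.6518, 0.3444, 0.2232]
ee_rot: [0.823, -3.006, 0.033]
force: [-0.4, -0.8, -4.1]
width: 0.452
t 12.58 pos [0.6518 0.3444 0.2232] yawY 120.7 tilt 1.87 F [-0.4 -0.8 -4.1] w 41.5
0.006 [0.024  0.0739 0.006 ] r 0.0777 az 72 [[353.7 245.2]]
0.006 [-0.0266 -0.0775  0.006 ] r 0.0820 az -109 [[390.7 202.1]]
0.006 [0.0762 0.0229 0.006 ] r 0.0796 az 17 [[341.  236.1]]
0.006 [ 0.0461 -0.0667  0.006 ] r 0.0811 az -55 [[362.8 211.6]]
0.015 [0.0214 0.0735 0.015 ] r 0.0766 az 74 [[353.  241.7]]
0.015 [-0.0287 -0.0764  0.015 ] r 0.0816 az -111 [[389.8 199. ]]
0.015 [0.0731 0.023  0.015 ] r 0.0767 az 17 [[340.3 232.9]]
0.015 [ 0.0433 -0.0657  0.015 ] r 0.0787 az -57 [[362.1 208.6]]
0.023 [0.0191 0.0732 0.023 ] r 0.0757 az 75 [[352.3 238.6]]
0.023 [-0.0306 -0.0754  0.023 ] r 0.0814 az -112 [[389.  196.3]]
0.023 [0.0704 0.0232 0.023 ] r 0.0741 az 18 [[339.7 229.9]]
0.023 [ 0.0408 -0.0648  0.023 ] r 0.0766 az -58 [[361.5 205.9]]
[([378, 170, 19, 7, 69], [386.8, 172.9]), ([379, 180, 10, 7, 25], [382.0, 183.3]), ([379, 193, 5, 4, 13], [381.0, 195.1]), ([403, 206, 4, 9, 11], [404.5, 209.9]), ([431, 208, 4, 4, 13], [432.5, 209.8]), ([399, 214, 30, 20, 67], [410.7, 223.7]), ([419, 214, 8, 5, 12], [422.3, 216.2]), ([457, 218, 3, 7, 12], [458.4, 221.0]), ([369, 220, 10, 9, 53], [373.2, 223.9]), ([421, 221, 7, 5, 24], [424.0, 222.7]), ([432, 221, 4, 6, 10], [433.1, 223.5]), ([441, 221, 6, 6, 12], [444.6, 222.8])]
```

```bash
cat >>h.py <<'E'
AZ=np.radians([73,-108,17,-55])
DOT=np.c_[.08*np.cos(AZ),.08*np.sin(AZ),np.full(4,.006)]
def dots(tilt,k=.053,dy=0,yoff=0,mode=1):
    s=observe();M=R.from_rotvec(s["ee_rot"]).as_matrix();g=s["position"]+.006*M[:,2]
    xa=M[:,0].copy();xa[2]=0;yaw=np.arctan2(xa[1],xa[0])+np.radians(yoff);c,q,t=np.cos(yaw),np.sin(yaw),np.radians(tilt)
    x=np.array([c*np.cos(t),q*np.cos(t),-np.sin(t)]);z=np.array([c*np.sin(t),q*np.sin(t),np.cos(t)]);A=np.c_[x,np.cross(z,x),z]
    return g+A@[0,dy,-k],A
E
python3 - <<'E'
from h import *
im=np.load("s8.npy")
for t in(-10,-5,0,5,10):
    o,A=dots(t);print(t,proj("scene",o+DOT@A.T).round(1).tolist())
g=im.max(2).astype(int)
for n,(u,v) in dict(a=(404,219),).items():
    print(g[195:216:1,372:412:1])
E
```

```text
-10 [[417.5, 217.3], [452.3, 185.4], [398.4, 194.1], [420.8, 177.2]]
-5 [[419.2, 218.8], [454.4, 185.2], [399.5, 197.2], [422.1, 179.2]]
0 [[421.1, 220.1], [456.5, 184.8], [401.0, 200.3], [423.6, 181.2]]
5 [[423.0, 221.2], [458.5, 184.3], [402.7, 203.2], [425.3, 183.0]]
10 [[425.1, 222.3], [460.5, 183.6], [404.7, 206.0], [427.1, 184.7]]
[[100  88  90  96 100 101  88  41  30  25  31  67 102  85  66  75  76  80
  109 162 149 106  91  95 110 147 164 154 117  80  62  95 165 170 148  85
   87  98  89  70]
 [ 85  97  98 101 100 101 101  61  34  26  32  69 101  92  76  74  70  77
   84 123 170 173 168 168 159 140 114  87  73  87 116 118  74 130 164 141
   98  89  82  68]
 [ 74  75  75  76  78  78 100  98 110 106 112 105  94  92  92 106  99 108
  101 104  91  94  81  79 100  79  72  96 152 184 160  93  54  83  98  95
   81  83  74  87]
 [100  97  93  84  74  82  80  84  80  85  83  87  88  88  91  85  86  87
   83  68  75  72  65  70  96 157 181 176 179 153 109  83  95  63  89  76
   72  79  77  87]
 [ 92 101  97 107 103 103  98  90  94  88  84  77  76  79  73  81  81  82
   80  80  93 101 1
[... 2046 characters left out ...]
  52  66  96
  101 103 113 148]
 [138 142 140 140 142 144 140 137 138 136 139 144 141 137 136 136 139 139
  136 137 139 134 136 136 137 142 138 126  74  94 146 148  85  49  72  83
   82  94 114 175]
 [137 141 143 138 140 144 137 142 140 141 142 136 137 137 136 143 136 140
  143 137 138 138 133 134 137 139 137 133  75  73 154 173 147  56  77  90
   95  94 109 160]
 [143 142 142 140 136 139 139 131 139 139 137 133 138 139 135 138 135 136
  139 134 136 134 137 140 137 138 139 144 126  53  87 145 145  59  74  84
   96 102  69  74]
 [144 141 139 142 137 139 139 146 140 139 136 141 143 138 139 138 135 140
  139 137 137 139 131 135 134 134 133 145 116  42  66 139 174 169 129  99
  106 129 121  58]]
```

```bash
python3 - <<'E'
from h import *
im=np.load("s8.npy");b=np.ascontiguousarray(crop("scene",385,150,100,90,6,"",im))
cv2.imwrite("pics/c8.png",b)
E
```

```text
(no output)
```

View pics/c8.png

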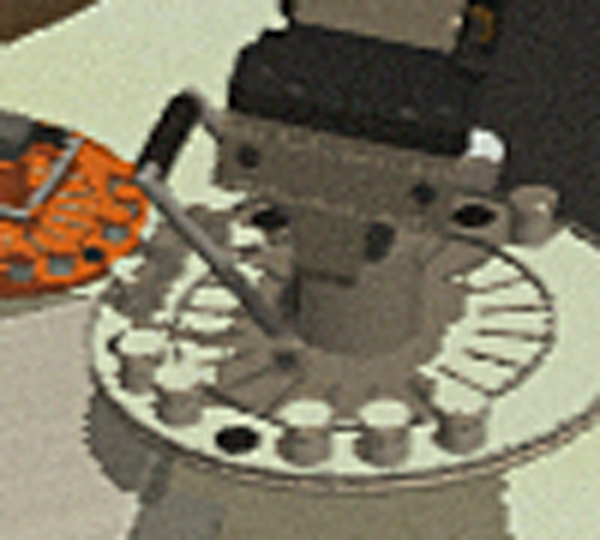

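The crop shows a partly shadowed, fairly level disc with three black caps clear: scene pixels (424.7,223), (464.2,185.7), (430,186).

```bash
python3 - <<'E'
from h import *
from scipy.optimize import least_squares
ob=np.array([[424.7,223],[464.2,185.7],[430,186]]);D=DOT[[0,1,3]]
def f(p):
    o,A=dots(p[0],p[1],p[2],p[3]);return (proj("scene",o+D@A.T)-ob).ravel()
for k in(None,.053):
    r=least_squares(f if k is None else (lambda q:f([q[0],k,q[1],q[2]])),[0,.053,0,0] if k is None else [0,0,0],x_scale=[1,.01,.01,1] if k is None else [1,.01,1],diff_step=1e-4)
    print(r.x.round(4),r.fun.round(2))
E
```

```text
[ 1.13086e+01  6.05000e-02 -7.20000e-03 -3.38690e+00] [-0.09 -0.13 -0.61 -0.12  0.53  0.25]
[ 1.38257e+01  3.10000e-03 -3.57890e+00] [-0.67  0.11 -0.54 -1.05  0.32  0.51]
```

```bash
python3 - <<'E'
from h import *
import h
from scipy.optimize import least_squares
h.observe=lambda:dict(position=np.array([.6529,.3441,.1662]),ee_rot=np.array([.825,-3.01,.032]))
ob=np.array([[399.2,212.3],[414.6,237.7]]);D=DOT[[2,0]]
for k,y in((.053,-3.5),(.0565,-3.5),(.06,-3.5),(.057,0)):
    def f(p):
        o,A=h.dots(p[0],k,p[1],y);return (proj("scene",o+D@A.T)-ob).ravel()
    r=least_squares(f,[0,0],x_scale=[1,.01],diff_step=1e-4);print(k,y,r.x.round(4),r.fun.round(2))
E
```

```text
0.053 -3.5 [-7.4661 -0.0112] [-1.18  1.14  0.06 -1.56]
0.0565 -3.5 [-7.7919 -0.0152] [-1.09  1.15  0.04 -1.54]
0.06 -3.5 [-8.0917 -0.0192] [-1.01  1.17  0.02 -1.53]
0.057 0 [-10.266  -0.016] [-2.01  0.97  0.74 -1.37]
```

Pressing on the stand's edge overshot to about -8°, and at 8 N it swung back to about +12°, its balance with the handle out. I'll press to level, then grip hard.

```bash
python3 -m jog '[30,0,0,0.25,0,30,0,0,0.25,0,30,0,0,0.2,0,30,0,0,0.15,0,30,0,0,0.13,0,30,0,0,0.1,0,30,0,0,0,0]' 8
python3 -m jog '[30,0,0,0,0,30,0,0,0,0,30,0,0,0,0,30,0,0,0,0,30,0,0,-0.2,0,30,0,0,-0.4,0,30,0,0,-0.4,0,30,0,0,0,0,30,0,0,0,0]' 45
cat > m.py <<'E'
from h import *
from scipy.optimize import least_squares
import sys
im=get_image("scene");st();g=im.max(2)
def meas(im,t0=0,y0=-3):
    p=[t0,.056,0,y0];g=cv2.GaussianBlur(im,(3,3),0).max(2)
    for it in range(4):
        o,A=dots(*p);U=proj("scene",o+DOT@A.T);ob=[];ix=[]
        for i,(u,v) in enumerate(U):
            w=14 if it==0 else 7;a,b=int(u)-w,int(v)-w;c=(g[b:b+2*w,a:a+2*w]<65).astype(np.uint8)
            N,l,s,ce=cv2.connectedComponentsWithStats(c)
            q=[(np.hypot(*(ce[j]+[a,b]-[u,v])),ce[j]+[a,b],s[j]) for j in range(1,N) if 9<s[j,4]<50 and s[j,2]<11 and s[j,3]<8]
            if q: m=min(q,key=lambda z:z[0]);ob.append(m[1]);ix.append(i)
        if len(ix)<2: print("few",ix);break
        ob=np.array(ob);f=lambda q:np.r_[(proj("scene",(lambda oA:oA[0]+DOT[ix]@oA[1].T)(dots(*q)))-ob).ravel(),(q[1]-.056)/.004,q[2]/.004,(q[3]+2)/3]
        p=least_squares(f,p,x_scale=[1,.01,.01,1],diff_step=1e-4).x
    print("tilt k dy yoff",np.round(p,4),ix,ob.round(1).tolist(),f(p)[:2*len(ix)].round(2))
for t in(0,8,-8): meas(im,t)
np.save("last.npy",im)
E
python3 m.py
```

```text
clock: 13.22
position: [0.6501, 0.3425, 0.1713]
ee_rot: [0.823, -3.003, 0.035]
force: [1.0, 0.7, -2.6]
width: 0.456
clock: 13.97
position: [0.6497, 0.343, 0.2135]
ee_rot: [0.822, -2.999, 0.036]
force: [-1.2, -0.3, -6.1]
width: 0.435
t 14.02 pos [0.6499 0.3431 0.2138] yawY 120.7 tilt 2.22 F [-0.1  0.8 -4.6] w 40.2
tilt k dy yoff [-4.3106e+00  5.1600e-02 -4.2000e-03 -6.0296e+00] [0, 1, 2, 3] [[415.7, 220.3], [458.7, 189.2], [399.4, 195.9], [424.1, 180.0]] [-0.79 -1.3  -1.79 -0.8  -0.44  1.28  0.88  0.97]
tilt k dy yoff [-4.3106e+00  5.1600e-02 -4.2000e-03 -6.0296e+00] [0, 1, 2, 3] [[415.7, 220.3], [458.7, 189.2], [399.4, 195.9], [424.1, 180.0]] [-0.79 -1.3  -1.79 -0.8  -0.44  1.28  0.88  0.97]
tilt k dy yoff [-4.3106e+00  5.1600e-02 -4.2000e-03 -6.0296e+00] [0, 1, 2, 3] [[415.7, 220.3], [458.7, 189.2], [399.4, 195.9], [424.1, 180.0]] [-0.79 -1.3  -1.79 -0.8  -0.44  1.28  0.88  0.97]
```

```bash
python3 - <<'E'
from h import *
for n,r in(("top",(420,205,535,320)),("scene",(110,265,255,375))):
    im=cv2.imread(f"pics/{n}0.png");g=cv2.GaussianBlur(im,(3,3),0).max(2)[r[1]:r[3],r[0]:r[2]]
    for th,z in((45,.083),(50,.083),(110,.095),(120,.095),(130,.095)):
        m=(g<th).astype(np.uint8);N,l,s,ce=cv2.connectedComponentsWithStats(m)
        i=l[g.shape[0]//2+ (8 if n=="top" else 3),g.shape[1]//2-(5 if n=="top" else 0)] if th>60 else 1+s[1:,4].argmax()
        if i==0: continue
        cn=max(cv2.findContours((l==i).astype(np.uint8),0,1)[0],key=len);W=np.array([plane(n,u+r[0],v+r[1],z)[:2] for u,v in cv2.convexHull(cn)[:,0].astype(float)])
        c,rad=cv2.minEnclosingCircle((W*1000).astype(np.float32));x=np.linalg.lstsq(np.c_[2*W,np.ones(len(W))],(W**2).sum(1),rcond=None)[0]
        print(n,th,s[i].tolist(),np.round(c,1),round(rad,1),x[:2].round(4),np.sqrt(x[2]+x[:2]@x[:2]).round(4))
im=cv2.imread("pics/scene0.png");print(im.max(2)[300:330,168:196].tolist())
E
```

```text
top 45 [36, 40, 37, 34, 881] [ 528.3 -202.1] 39.3 [ 0.5283 -0.2021] 0.0381
top 50 [36, 39, 37, 36, 944] [ 527.7 -202.6] 40.0 [ 0.5282 -0.202 ] 0.0388
top 110 [7, 0, 108, 115, 9307] [ 542.7 -242.2] 148.7 [ 0.5359 -0.2407] 0.1364
top 120 [6, 0, 109, 115, 9637] [ 542.7 -240.8] 149.5 [ 0.5359 -0.2373] 0.1354
top 130 [0, 0, 115, 115, 13225] [ 529.3 -207.2] 179.8 [ 0.5322 -0.2039] 0.1735
scene 45 [52, 42, 42, 32, 916] [ 531.2 -202.7] 37.5 [ 0.5312 -0.2029] 0.0369
scene 50 [52, 42, 43, 32, 943] [ 531.3 -201.6] 38.3 [ 0.5314 -0.2027] 0.0372
scene 110 [0, 12, 131, 98, 8859] [ 538.3 -214.9] 119.7 [ 0.5317 -0.2141] 0.1123
scene 120 [0, 12, 131, 98, 9474] [ 535.5 -224.4] 127.5 [ 0.5306 -0.2155] 0.1136
scene 130 [0, 11, 132, 99, 9615] [ 536.6 -223.5] 128.1 [ 0.5309 -0.2134] 0.113
[[70, 68, 72, 62, 68, 71, 71, 68, 70, 71, 71, 66, 69, 68, 70, 69, 62, 68, 67, 65, 70, 65, 73, 72, 68, 66, 73, 68], [69, 67, 64, 69, 68, 69, 74, 62, 67, 69, 73, 69, 71, 65, 73, 69, 70, 74, 68, 68, 62, 67, 62, 66, 71, 66, 71, 72], [67, 69, 69, 65, 65, 70, 67, 70, 69, 69, 63, 67, 70, 66, 75, 67, 60, 69, 72, 69, 65, 67, 69, 
[... 2399 characters left out ...]
 19, 19, 24, 20, 8], [17, 17, 23, 22, 10, 22, 20, 24, 20, 19, 20, 23, 51, 61, 46, 18, 17, 19, 22, 16, 27, 15, 15, 18, 19, 12, 13, 15], [14, 18, 13, 21, 16, 15, 15, 26, 17, 23, 20, 19, 16, 14, 14, 8, 24, 13, 15, 29, 19, 19, 17, 23, 18, 20, 13, 18], [13, 15, 12, 19, 16, 17, 17, 12, 13, 17, 21, 18, 21, 19, 14, 13, 26, 21, 20, 13, 14, 19, 14, 11, 17, 18, 21, 20], [6, 22, 19, 25, 20, 17, 23, 18, 19, 17, 14, 18, 19, 21, 15, 20, 16, 19, 17, 17, 18, 14, 10, 25, 16, 20, 18, 20], [13, 11, 20, 20, 17, 18, 8, 19, 10, 19, 17, 18, 19, 18, 21, 17, 18, 14, 15, 23, 16, 14, 18, 14, 15, 17, 11, 14], [27, 24, 11, 17, 14, 20, 16, 16, 20, 19, 12, 13, 14, 20, 13, 21, 24, 16, 14, 13, 21, 21, 10, 6, 19, 17, 21, 20]]
```

```bash
python3 -m jog '[30,0,0,-0.4,0,30,0.2,-0.2,-0.4,0,30,0.3,-0.3,-0.2,0,30,0.4,-0.42,0,0,30,0.4,-0.42,0,0,30,0.4,-0.42,0,0,30,0.4,-0.42,0,0,30,0.4,-0.42,0,0,30,0.4,-0.42,0,0,30,0.4,-0.42,0,0,30,0.4,-0.42,0,0,30,0.4,-0.42,0,0,30,0.4,-0.42,0,0,30,0.4,-0.42,0,0,30,0.3,-0.3,0,0,30,0,0,0,0]' 45
python3 -c "
from h import *
to([.53,-.2024,.25],120.7);print(observe()['joints'].round(2),plane('scene',179,310.7,.113))"
```

```text
clock: 15.35
position: [0.566, 0.0141, 0.267]
ee_rot: [0.8, -2.999, 0.048]
force: [-0.2, -2.2, -5.4]
width: 0.436
t 15.35 pos [0.566  0.0141 0.267 ] yawY 119.9 tilt 2.77 F [-0.2 -2.2 -5.4] w 40.0
units xyz [ 3.45 -4.23  0.66]
turn units -0.13
[-0.2   0.34  0.08  1.68  0.01  1.15  1.97] [ 0.53082605 -0.20331838  0.113     ]
```

```bash
python3 -m jog '[30,0.2,-0.25,0,0,30,0.36,-0.44,0,0,30,0.36,-0.44,0,0,30,0.36,-0.44,0,0,30,0.36,-0.44,0,0,30,0.36,-0.44,0,0,30,0.36,-0.44,0,0,30,0.36,-0.44,0,0,30,0.3,-0.35,0,0,30,0.1,-0.1,0,0.5,30,0,0,0,0.5,30,0,0,0,0.5,30,0,0,0,0.5,30,0,0,0,0.5,30,0,0,0,0,30,0,0,0,0]' 45
cat >>m.py <<'E'
s=observe();print(R.from_rotvec(s["ee_rot"]).as_matrix().round(3).tolist(),s["joints"].round(2))
to([.53,-.2024,.22])
E
python3 m.py
```

```text
clock: 16.68
position: [0.5147, -0.205, 0.2779]
ee_rot: [0.372, -3.086, 0.058]
force: [-0.4, -1.2, -5.5]
width: 0.439
t 16.73 pos [ 0.5147 -0.205   0.2779] yawY 103.8 tilt 2.88 F [-1.2 -0.2 -4.5] w 40.3
tilt k dy yoff [-4.4057  0.0563  0.0056 -1.3623] [0, 1, 2] [[109.8, 274.9], [205.2, 247.3], [112.5, 251.2]] [-1.31  5.36 -2.35 -2.2   4.27 -3.76]
tilt k dy yoff [-7.6251e+00  7.0300e-02 -6.3000e-03  3.0409e+00] [0, 1, 2] [[119.3, 285.9], [206.0, 247.2], [118.2, 246.0]] [-3.26 -3.24 -0.63 -1.9   1.74  3.36]
tilt k dy yoff [-4.4057  0.0563  0.0056 -1.3623] [0, 1, 2] [[109.8, 274.9], [205.2, 247.3], [112.5, 251.2]] [-1.31  5.36 -2.35 -2.2   4.27 -3.76]
[[-0.971, -0.238, -0.029], [-0.237, 0.971, -0.041], [0.037, -0.033, -0.999]] [ 0.08  0.3   0.23  1.72 -0.02  1.14  2.12]
t 16.73 pos [ 0.5147 -0.205   0.2779] yawY 103.8 tilt 2.88 F [-1.2 -0.2 -4.5] w 40.3
units xyz [-0.44  0.02  1.43]
```

```bash
python3 - <<'E'
from h import *
im=np.load("last.npy");cv2.imwrite("pics/c9.png",crop("scene",85,190,150,120,5,"",im))
E
```

```text
(no output)
```

View pics/c9.png

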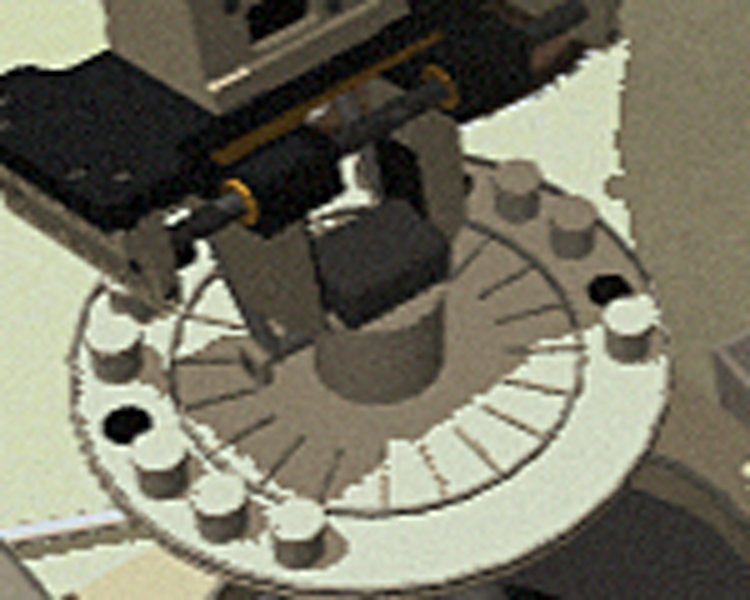

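The held carousel hangs over the bay: caps at scene (110.4,274.8) and (206.6,248), disc outline left u 99.4, right u 218.6, lowest v 309.4.

```bash
python3 - <<'E'
from h import *
from scipy.optimize import least_squares
s=observe();M=R.from_rotvec(s["ee_rot"]).as_matrix();g=s["position"]+.006*M[:,2]
yaw=np.arctan2(M[1,0],M[0,0])
a=np.linspace(0,2*np.pi,361);C=np.c_[np.cos(a),np.sin(a),0*a]*.095
def pose(p):
    t,r,k,dy,yo=p;A=(R.from_euler("z",yaw+np.radians(yo))*R.from_euler("y",t,degrees=True)*R.from_euler("x",r,degrees=True)).as_matrix()
    return g+A@[0,dy,-k],A
def f(p):
    o,A=pose(p);d=proj("scene",o+DOT[:2]@A.T)-[[110.4,274.8],[206.6,248]]
    e=proj("scene",o+C@A.T);et=proj("scene",o+(C+[0,0,.006])@A.T)
    return np.r_[d.ravel(),min(e[:,0].min(),et[:,0].min())-99.2,max(e[:,0].max(),et[:,0].max())-218.8,e[:,1].max()-309.4,(p[2]-.053)/.003,p[3]/.003,p[4]/4,(p[1]-1.9)/3]
r=least_squares(f,[0,0,.053,0,0],x_scale=[1,1,.01,.01,1],diff_step=1e-4);o,A=pose(r.x)
print(r.x.round(4),r.fun.round(2));print("origin",o,"axis",A[:,2],"grasp",g)
E
```

```text
[-6.1782e+00  4.2060e-01  5.9300e-02 -1.0000e-04 -7.3754e+00] [-0.45  0.49  0.22 -0.57 -0.4  -0.21 -1.38  2.11 -0.03 -1.84 -0.49]
origin [ 0.50818782 -0.20632901  0.2129235 ] axis [0.10615159 0.0191702  0.99416515] grasp [ 0.51449467 -0.20528521  0.27189345]
```

```bash
python3 -m jog '[30,-0.25,0,0,0,30,-0.3,0,0.1,0,30,-0.17,0,0.2,0,30,0,0,0.3,0,30,0,0,0.3,0,30,0,0,0.3,0,30,0,0,0.3,0,30,0,0,0.12,0,30,0,0,0,0]' 45
python3 -c "
from h import *
to([.5409,-.2011,.2099])"
```

```text
clock: 17.48
position: [0.5492, -0.1968, 0.2044]
ee_rot: [0.392, -3.084, 0.056]
force: [0.2, -0.8, -3.4]
width: 0.438
t 17.48 pos [ 0.5492 -0.1968  0.2044] yawY 104.5 tilt 2.76 F [ 0.2 -0.8 -3.4] w 40.2
units xyz [ 0.23 -0.06 -0.13]
```

```bash
python3 -m jog '[30,0.11,-0.03,-0.1,0,30,0.1,-0.03,0,0,30,0,0,0,0,30,0,0,0,0]' 45
python3 -c "
from h import *
to([.5409,-.2011,.2099])"; python3 m.py | head -3
```

```text
clock: 17.82
position: [0.5425, -0.2012, 0.2096]
ee_rot: [0.395, -3.084, 0.057]
force: [0.5, 0.9, -4.4]
width: 0.439
t 17.82 pos [ 0.5425 -0.2012  0.2096] yawY 104.6 tilt 2.76 F [ 0.5  0.9 -4.4] w 40.3
units xyz [ 0.04  0.01 -0.01]
t 17.87 pos [ 0.5425 -0.2013  0.2098] yawY 104.6 tilt 2.76 F [ 0.3  0.1 -4.1] w 40.4
tilt k dy yoff [-6.9710e+00  5.9000e-02 -2.0000e-04 -6.5045e+00] [0, 1] [[130.1, 313.3], [221.1, 283.0]] [-0.33  0.39  0.13 -0.83]
tilt k dy yoff [-2.3090e-01  6.7300e-02 -2.4000e-03  2.5867e+00] [0, 1, 2] [[139.5, 325.1], [221.1, 283.0], [139.0, 290.6]] [-2.53 -0.94  0.49 -1.67  0.93  1.33]
```

```bash
python3 -m jog '[30,0.04,0,0.12,0,30,0.01,0.005,0.12,0,30,0.01,0.005,0.12,0,30,0.01,0.005,0.12,0,30,0.01,0.005,0.12,0,30,0,0,0,0]' 45
python3 -c "
from h import *
s,M=st();h=.032-(.2099-s['position'][2])/.994;print('h',h,'want',[.5409-.106*(.032-h),-.2011-.019*(.032-h)]);to([.5409-.106*(.032-h),-.2011-.019*(.032-h),s['position'][2]])"
```

```text
clock: 18.37
position: [0.5385, -0.2025, 0.1845]
ee_rot: [0.395, -3.087, 0.058]
force: [0.2, -0.5, -4.3]
width: 0.437
t 18.37 pos [ 0.5385 -0.2025  0.1845] yawY 104.6 tilt 2.70 F [ 0.2 -0.5 -4.3] w 40.1
h 0.006397232270674701 want [np.float64(0.5381861066206916), np.float64(-0.20158645258685717)]
t 18.37 pos [ 0.5385 -0.2025  0.1845] yawY 104.6 tilt 2.70 F [ 0.2 -0.5 -4.3] w 40.1
units xyz [ 0.    0.02 -0.  ]
```

```bash
cat >d.py <<'E'
from h import *
s,M=st();h=.032-(.2099-s['position'][2])/.994;print('h',h);to([.5409-.106*(.032-h),-.2011-.019*(.032-h),s['position'][2]])
E
python3 -m jog '[30,0.007,0.02,0.1,0,30,0.007,0.004,0.1,0,30,0.007,0.004,0.1,0,30,0,0,0,0]' 45
python3 d.py
```

```text
clock: 18.7
position: [0.5354, -0.2009, 0.1712]
ee_rot: [0.395, -3.083, 0.054]
force: [-1.1, -0.0, -5.1]
width: 0.441
t 18.70 pos [ 0.5354 -0.2009  0.1712] yawY 104.6 tilt 2.73 F [-1.1 -0.  -5.1] w 40.5
h -0.0069301448195996165
t 18.70 pos [ 0.5354 -0.2009  0.1712] yawY 104.6 tilt 2.73 F [-1.1 -0.  -5.1] w 40.5
units xyz [-0.03 -0.03 -0.  ]
```

```bash
python3 -m jog '[30,-0.01,-0.02,0.1,0,30,0,0,0.1,0,30,0.005,0,0.1,0,30,0,0,0,0]' 45
python3 d.py
```

```text
clock: 19.03
position: [0.5318, -0.2025, 0.1586]
ee_rot: [0.392, -3.077, 0.051]
force: [-0.8, 1.0, -4.3]
width: 0.439
t 19.03 pos [ 0.5318 -0.2025  0.1586] yawY 104.6 tilt 2.93 F [-0.8  1.  -4.3] w 40.3
h -0.019582865405314336
t 19.03 pos [ 0.5318 -0.2025  0.1586] yawY 104.6 tilt 2.93 F [-0.8  1.  -4.3] w 40.3
units xyz [-0.09 -0.01 -0.  ]
```

```bash
python3 -m jog '[30,0,0,0,0,30,0,0,0,0,30,0,0,0.07,0,30,0,0,0.07,0,30,0,0,0.05,0,30,0,0,0,0]' 6
python3 d.py; python3 m.py|sed -n 2,4p
```

```text
clock: 19.53
position: [0.5293, -0.2033, 0.1506]
ee_rot: [0.39, -3.073, 0.05]
force: [-0.9, 0.3, -3.9]
width: 0.459
t 19.53 pos [ 0.5293 -0.2033  0.1506] yawY 104.5 tilt 3.07 F [-0.9  0.3 -3.9] w 42.1
h -0.027614238351473232
t 19.53 pos [ 0.5293 -0.2033  0.1506] yawY 104.5 tilt 3.07 F [-0.9  0.3 -3.9] w 42.1
units xyz [-0.13 -0.01 -0.01]
tilt k dy yoff [-3.2000e+00  5.8000e-02 -4.0000e-04 -5.4795e+00] [0, 1] [[135.2, 334.3], [221.4, 301.6]] [-0.19  0.29 -0.01 -0.57]
tilt k dy yoff [-3.2000e+00  5.8000e-02 -4.0000e-04 -5.4795e+00] [0, 1] [[135.2, 334.3], [221.4, 301.6]] [-0.19  0.29 -0.01 -0.57]
tilt k dy yoff [-3.2000e+00  5.8000e-02 -4.0000e-04 -5.4795e+00] [0, 1] [[135.2, 334.3], [221.4, 301.6]] [-0.19  0.29 -0.01 -0.57]
```

```bash
python3 -m jog '[30,-0.02,0,0.05,0,30,-0.02,0,0.05,0,30,0,0,0.05,0,30,0,0,0,0]' 6
python3 d.py; python3 m.py|sed -n 2,2p
```

```text
clock: 19.92
position: [0.529, -0.2034, 0.1451]
ee_rot: [0.389, -3.071, 0.049]
force: [-1.4, 0.9, -4.6]
width: 0.455
t 19.92 pos [ 0.529  -0.2034  0.1451] yawY 104.5 tilt 3.20 F [-1.4  0.9 -4.6] w 41.7
h -0.033221663657384076
t 19.92 pos [ 0.529  -0.2034  0.1451] yawY 104.5 tilt 3.20 F [-1.4  0.9 -4.6] w 41.7
units xyz [-0.13 -0.   -0.01]
tilt k dy yoff [-4.5730e-01  5.6500e-02 -5.0000e-04 -5.0564e+00] [0, 1] [[136.2, 337.3], [222.6, 302.7]] [ 0.23  0.12 -0.4  -0.22]Traceback (most recent call last):
  File "m.py", line 18, in <module>
    for t in(0,8,-8): meas(im,t)
                      ~~~~^^^^^^
  File "m.py", line 17, in meas
    print("tilt k dy yoff",np.round(p,4),ix,ob.round(1).tolist(),f(p)[:2*len(ix)].round(2))
                                            ^^^^^^^^
AttributeError: 'list' object has no attribute 'round'. Did you mean: 'count'?
```

```bash
python3 -m jog '[30,-0.02,0,0.05,0,30,0,0,0.05,0,30,0,0,0,0]' 6
python3 d.py; python3 m.py 2>/dev/null|sed -n 2,2p
```

```text
clock: 20.22
position: [0.5304, -0.2031, 0.1423]
ee_rot: [0.39, -3.072, 0.049]
force: [-5.1, -0.0, -4.7]
width: 0.456
t 20.22 pos [ 0.5304 -0.2031  0.1423] yawY 104.5 tilt 3.12 F [-5.1 -0.  -4.7] w 41.8
h -0.03596519209118608
t 20.22 pos [ 0.5304 -0.2031  0.1423] yawY 104.5 tilt 3.12 F [-5.1 -0.  -4.7] w 41.8
units xyz [-0.08 -0.   -0.  ]
tilt k dy yoff [-2.7692e+00  5.5500e-02 -9.0000e-04 -4.6508e+00] [0, 1] [[136.3, 337.5], [222.8, 303.0]] [ 0.34  0.08 -0.51 -0.03]
```

```bash
python3 -m jog '[30,0.04,0,0,0,30,0,0,0,0,30,0,0,0,0]' 4
cat >seat.py <<'E'
from h import *
from scipy.optimize import least_squares
im=get_image("scene");s,M=st()
g=cv2.GaussianBlur(im,(3,3),0).max(2);ob=[]
for u,v in((136.3,337.5),(222.8,303)):
    a,b=int(u)-9,int(v)-9;N,l,t,ce=cv2.connectedComponentsWithStats((g[b:b+18,a:a+18]<65).astype(np.uint8))
    j=1+t[1:,4].argmax();ob.append(ce[j]+[a,b]);print(t[j].tolist(),ob[-1].round(2))
ob=np.array(ob)
P=lambda x,y,z,yaw:np.array([x,y,z])+DOT[:2]@R.from_euler("z",yaw).as_matrix().T
# 4 unknowns x,y,z,yaw from 4 numbers, level assumed
r=least_squares(lambda p:(proj("scene",P(*p))-ob).ravel(),[.53,-.203,.083,np.arctan2(M[1,0],M[0,0])],diff_step=1e-5);print("level pose",r.x.round(4))
r=least_squares(lambda p:(proj("scene",P(.531,-.203,p[0],p[1]))-ob).ravel(),[.083,r.x[3]],diff_step=1e-5);print("z at spindle",r.x.round(4),r.fun.round(2))
E
python3 seat.py
```

```text
clock: 20.52
position: [0.5301, -0.2035, 0.1424]
ee_rot: [0.391, -3.074, 0.05]
force: [-3.3, 0.5, -3.3]
width: 0.458
t 20.57 pos [ 0.5302 -0.2034  0.1425] yawY 104.5 tilt 3.04 F [-2.6 -0.1 -4.2] w 42.4
[6, 7, 8, 6, 24] [136.   337.46]
[11, 0, 7, 6, 26] [227.88 295.73]
level pose [ 0.5849 -0.2147  0.1494 -2.921 ]
z at spindle [ 0.0928 -2.9379] [ 0.48 -1.69 -6.14  2.59]
```

```bash
sed -i 's/j=1+t\[1:,4\].argmax()/j=1+np.argmin([np.hypot(*(c+[a,b]-[u,v])) if q[4]>8 else 99 for c,q in zip(ce[1:],t[1:])])/' seat.py; python3 seat.py
```

```text
t 20.62 pos [ 0.5301 -0.2035  0.1424] yawY 104.5 tilt 3.04 F [-3.3  1.5 -3.1] w 42.4
[6, 7, 8, 6, 25] [136.04 337.36]
[7, 7, 7, 6, 24] [222.62 303.04]
level pose [ 0.5311 -0.2042  0.085  -2.9934]
z at spindle [ 0.0845 -2.9924] [ 0.74 -0.17  0.58 -0.19]
```

```bash
python3 -m jog '[60,0,0,0,0,60,0,0,0,0,60,0,0,0,0,60,0,0,0,0,60,0,0,0,0]' 6; python3 seat.py
```

```text
clock: 21.03
position: [0.5341, -0.2044, 0.1446]
ee_rot: [0.393, -3.082, 0.055]
force: [0.4, -0.3, -0.4]
width: 0.655
t 21.08 pos [ 0.5342 -0.2044  0.1446] yawY 104.6 tilt 2.82 F [-0.3 -0.6  0.2] w 59.6
[6, 7, 8, 6, 24] [136.   337.46]
[7, 7, 8, 6, 26] [222.73 303.15]
level pose [ 0.532  -0.2045  0.0858 -2.9946]
z at spindle [ 0.0842 -2.9937] [ 0.8  -0.21  0.51 -0.16]
```

```bash
python3 -m jog '[60,0,0,-0.3,0,60,0,0,-0.5,0,60,0,0,-0.4,0,0,0,0,0,0,0,0,0,0,0,0,0,0,0,0,0,0,0,0,0,0,0,0,0,0,0,0,0,0,0]' 20
python3 -c "
from h import *
to([.5315,-.2032,.178])"
```

```text
clock: 21.83
position: [0.5349, -0.2023, 0.1921]
ee_rot: [0.392, -3.08, 0.054]
force: [0.2, 0.7, 0.0]
width: 0.269
t 21.83 pos [ 0.5349 -0.2023  0.1921] yawY 104.6 tilt 2.87 F [0.2 0.7 0. ] w 24.7
units xyz [0.08 0.01 0.35]
```

```bash
python3 -m jog '[0,0.06,0,0,0,0,0,0,0.1,0,0,0,0,0.1,0,0,0,0,0.1,0,0,0,0,0,0]' ; python3 -m jog '[0,0,0,0.08,0,0,0,0,0.08,0,0,0,0,0,0]'; python3 -m jog '[0,0,0,0.08,0,0,0,0,0.05,0,0,0,0,0,0]'
```

```text
clock: 22.25
position: [0.531, -0.2033, 0.1774]
ee_rot: [0.392, -3.078, 0.052]
force: [0.2, 0.0, 0.5]
width: 0.002
clock: 22.5
position: [0.5309, -0.2036, 0.1716]
ee_rot: [0.392, -3.078, 0.052]
force: [-3.1, 1.3, 5.5]
width: 0.007
clock: 22.75
position: [0.5309, -0.2036, 0.1723]
ee_rot: [0.391, -3.081, 0.051]
force: [0.1, 1.1, -0.7]
width: 0.006
```

```bash
python3 -m jog '[0,0,0,0.1,0,0,0,0,0.15,0,0,0,0,0.15,0]'; python3 seat.py
```

```text
clock: 23.0
position: [0.5316, -0.204, 0.1708]
ee_rot: [0.391, -3.09, 0.05]
force: [-27.0, 13.1, 77.6]
width: 0.006
t 23.05 pos [ 0.5315 -0.2039  0.1708] yawY 104.4 tilt 2.38 F [-25.4  12.5  72.5] w 0.6
[6, 7, 8, 7, 29] [136.21 337.72]
[7, 7, 7, 6, 24] [222.62 303.04]
level pose [ 0.5314 -0.2043  0.0849 -2.9875]
z at spindle [ 0.084  -2.9866] [ 0.72 -0.18  0.51 -0.16]
```

```bash
python3 -m jog '[0,0,0,-0.3,0,82,0,0,-0.5,0,82,0,0,-0.5,0.5,82,0,0,-0.2,0.5,82,0.3,0,0,0,82,0.4,0,0,0,82,0.4,0,0,0,82,0.4,0,0,0,82,0,0,0,0]' 5
python3 -c "
from h import *
to([.4677,-.213,.176],98.5)"; python3 seat.py
```

```text
clock: 23.8
position: [0.4683, -0.2107, 0.2342]
ee_rot: [0.234, -3.11, 0.053]
force: [-0.8, -0.4, 0.5]
width: 0.536
t 23.80 pos [ 0.4683 -0.2107  0.2342] yawY 98.6 tilt 2.32 F [-0.8 -0.4  0.5] w 49.2
units xyz [-0.01 -0.01  1.46]
turn units 0.02
t 23.85 pos [ 0.4697 -0.2103  0.2342] yawY 98.6 tilt 2.29 F [-0.5 -0.5  0.2] w 52.9
[6, 7, 8, 6, 26] [136.08 337.58]
[7, 8, 7, 4, 18] [222.78 303.28]
level pose [ 0.532  -0.2045  0.0854 -2.9946]
z at spindle [ 0.0839 -2.9938] [ 0.77 -0.2   0.49 -0.15]
```

```bash
python3 -m jog '[82,0,0,0,0,82,0,0,0,0,82,0,0,0,0,82,0,0,0,0,82,0,0,0,0,82,0.03,-0.04,0.25,0,82,0,0,0.3,0,82,0,0,0.3,0,82,0,0,0.3,0,82,0,0,0.2,0,82,0,0,0,0]' 5
python3 -c "
from h import *
to([.4677,-.213,.176],98.5)"
```

```text
clock: 24.77
position: [0.4699, -0.2135, 0.1735]
ee_rot: [0.244, -3.11, 0.053]
force: [-0.7, 1.1, 0.2]
width: 0.893
t 24.77 pos [ 0.4699 -0.2135  0.1735] yawY 99.0 tilt 2.30 F [-0.7  1.1  0.2] w 82.0
units xyz [ 0.05  0.02 -0.06]
turn units 0.08
```

```bash
python3 -m jog '[82,0.05,0.01,0,0,50,0,0,0,0,50,0,0,0,0,50,0,0,0,0,50,0,0,0,0,50,0,0,0,0,50,0,0,0,0]' 5
python3 -c "
from h import *
to([.4677,-.213,.176],98.5)"
```

```text
clock: 25.35
position: [0.468, -0.2133, 0.1743]
ee_rot: [0.245, -3.111, 0.053]
force: [0.2, 0.3, -2.9]
width: 0.703
t 25.35 pos [ 0.468  -0.2133  0.1743] yawY 99.0 tilt 2.28 F [ 0.2  0.3 -2.9] w 64.6
units xyz [ 0.01  0.01 -0.04]
turn units 0.09
```

```bash
cat >arc.py <<'E'
from h import *
s,M=st();d=s['position']-[.468,-.2133,.1743];a=[45.0+d[:2]@[-989,-148],64.3+d[2]*1000];print('x,h',np.round(a,1),"R %.1f phi %.1f"%(np.hypot(*a),np.degrees(np.arctan2(a[1],-a[0]))),"lat %.1f"%(d[:2]@[148,-989]))
E
python3 -m jog '[50,-0.13,0,-0.1,0,50,-0.13,0,-0.09,0,50,-0.14,0,-0.07,0,50,-0.15,0,-0.06,0,50,-0.16,0,-0.04,0,50,-0.16,0,-0.03,0,50,-0.16,0,-0.01,0,50,0,0,0,0]'; python3 arc.py
```

```text
clock: 26.02
position: [0.513, -0.2052, 0.191]
ee_rot: [0.246, -3.109, 0.052]
force: [0.5, -0.2, -2.2]
width: 0.705
t 26.02 pos [ 0.513  -0.2052  0.191 ] yawY 99.1 tilt 2.31 F [ 0.5 -0.2 -2.2] w 64.7
x,h [-0.7 81. ] R 81.0 phi 89.5 lat -1.4
```

```bash
python3 -m jog '[50,-0.15,0,0.04,0,50,-0.15,0,0.03,0,50,-0.15,0,0.03,0,50,-0.15,0,0.03,0,50,-0.14,0,0.05,0,50,-0.14,0,0.06,0,50,-0.12,0,0.08,0,50,-0.12,0,0.08,0,50,0,0,0,0]'; python3 arc.py
```

```text
clock: 26.77
position: [0.5619, -0.1979, 0.1716]
ee_rot: [0.246, -3.109, 0.052]
force: [-1.4, -0.3, 0.3]
width: 0.705
t 26.77 pos [ 0.5619 -0.1979  0.1716] yawY 99.1 tilt 2.32 F [-1.4 -0.3  0.3] w 64.7
x,h [-50.2  61.6] R 79.4 phi 50.8 lat -1.3
```

```bash
python3 -m jog '[50,-0.12,0,0.12,0,50,-0.11,0,0.13,0,50,-0.1,0,0.13,0,50,-0.08,0,0.13,0,50,-0.06,0,0.12,0,50,-0.05,0,0.11,0,50,0,0,0,0]'; python3 arc.py
```

```text
clock: 27.35
position: [0.5844, -0.1957, 0.1383]
ee_rot: [0.245, -3.11, 0.052]
force: [-0.6, 0.4, -0.8]
width: 0.705
t 27.35 pos [ 0.5844 -0.1957  0.1383] yawY 99.0 tilt 2.29 F [-0.6  0.4 -0.8] w 64.7
x,h [-72.7  28.3] R 78.0 phi 21.2 lat -0.2
```

```bash
python3 -m jog '[80,0,0,0,0,80,0,0,0,0,80,0,0,0,0,80,0,0,0,0,80,0,0,-0.3,0,80,0,0,-0.4,0,80,0,0,-0.3,0,0,-0.1,0,0,0,0,0,0,0,0,0,0,0,0,0,0,0,0,0,0,0,0,0,0,0,0,0,0,0,0,0,0,0,0,0,0,0,0,0,0,0,0,0,0,0]' 20
python3 -c "
from h import *
to([.590,-.195,.150])"
```

```text
clock: 28.68
position: [0.5892, -0.1938, 0.1812]
ee_rot: [0.244, -3.11, 0.053]
force: [-0.3, -0.2, -0.6]
width: 0.268
t 28.68 pos [ 0.5892 -0.1938  0.1812] yawY 99.0 tilt 2.31 F [-0.3 -0.2 -0.6] w 24.6
units xyz [-0.03 -0.01  0.78]
```

Then press the bar down in small steps.

```bash
python3 -m jog '[0,-0.03,0,0,0,0,0,0,0,0,0,0,0,0.2,0,0,0,0,0.2,0,0,0,0,0.15,0,0,0,0,0.1,0,0,0,0,0,0]' 20; python3 -m jog '[0,0,0,0.1,0,0,0,0,0.1,0,0,0,0,0,0]';python3 -m jog '[0,0,0,0.08,0,0,0,0,0.06,0,0,0,0,0,0]'
```

```text
clock: 29.27
position: [0.5897, -0.1945, 0.1516]
ee_rot: [0.245, -3.109, 0.053]
force: [0.5, -0.1, 1.0]
width: 0.002
clock: 29.52
position: [0.5905, -0.1948, 0.143]
ee_rot: [0.245, -3.111, 0.053]
force: [0.3, 0.5, 0.1]
width: 0.002
clock: 29.77
position: [0.5908, -0.195, 0.1372]
ee_rot: [0.245, -3.112, 0.053]
force: [0.4, -0.0, 0.5]
width: 0.004
```

```bash
python3 -m jog '[0,0,0,0.06,0,0,0,0,0.03,0,0,0,0,0,0]';python3 -m jog '[0,0,0,0.06,0,0,0,0,0.06,0]'
```

```text
clock: 30.02
position: [0.5913, -0.1952, 0.1358]
ee_rot: [0.245, -3.114, 0.054]
force: [-2.4, 1.5, 5.9]
width: 0.009
clock: 30.18
position: [0.5916, -0.1953, 0.1344]
ee_rot: [0.245, -3.116, 0.053]
force: [-7.8, 4.2, 27.0]
width: 0.008
```

```bash
python3 -m jog '[0,0,0,-0.2,0,0,0,0,-0.4,0,0,0,0,-0.6,0,0,0,0,-0.8,0,0,-0.5,0,-0.7,0,0,-0.6,0.5,-0.5,0,0,-0.6,0.6,0,0,0,-0.6,0.6,0,0,0,-0.6,0.6,0,0,0,-0.4,0.6,0,0,0,0,0,0,0]' 20
python3 seat.py
python3 - <<'E'
from h import *
a=crop('scene',85,255,170,120,2.9,'');b=crop('top',410,195,130,130,2.3,'')
D=np.zeros((360,800,3),np.uint8);D[:a.shape[0],:a.shape[1]]=a;D[:b.shape[0],496:496+b.shape[1]]=b
cv2.imwrite('pics/c10.png',D)
A=R.from_euler('z',-2.994).as_matrix()
for th in(0,.1,.2,.3):
    p=.115+th;P=np.array([.531,-.2035,.083])+A@[.017-.0785*np.cos(p),0,.013+.0785*np.sin(p)];print(th,proj('scene',P).round(1),((proj('scene',P)-[85,255])*2.9).round(),proj('top',P).round(1))
E
```

```text
clock: 31.1
position: [0.7063, -0.0554, 0.2627]
ee_rot: [0.228, -3.114, 0.054]
force: [-0.9, 0.9, -0.7]
width: 0.006
t 31.15 pos [ 0.7053 -0.0584  0.2627] yawY 98.3 tilt 2.37 F [-0.6 -0.4  1. ] w 0.7
[6, 6, 7, 6, 24] [135.67 335.96]
[7, 8, 7, 4, 17] [223.   303.47]
level pose [ 0.53   -0.2038  0.085  -3.0234]
z at spindle [ 0.0856 -3.0222] [ 0.61 -0.12  0.59 -0.2 ]
0 [[201.1 331.7]] [[337. 223.]] [[476.2 230.6]]
0.1 [[199.9 328.4]] [[333. 213.]] [[477.5 230.3]]
0.2 [[198.5 324.8]] [[329. 203.]] [[478.8 230.5]]
0.3 [[196.9 321.1]] [[324. 192.]] [[480.2 231. ]]
```

View pics/c10.png

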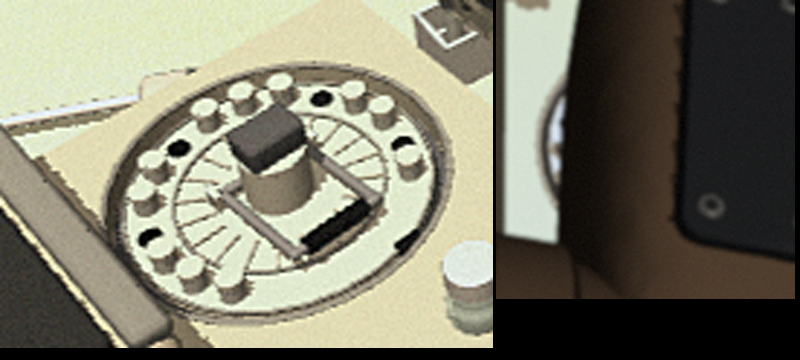

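The bar sits at crop (337,224), matching the prediction for a fully folded handle. The disc lies in the bay with all four caps visible. I'll use those caps for a level and height check.

```bash
python3 - <<'E'
from h import *
from scipy.optimize import least_squares
im=get_image("scene");g=cv2.GaussianBlur(im,(3,3),0).max(2)
N,l,t,ce=cv2.connectedComponentsWithStats((g<65).astype(np.uint8));ob=[]
for u,v in((150,239),(403,145),(178,148),(321,99)):
    q=np.array([u,v])/2.9+[85,255];j=1+np.argmin([np.hypot(*(c-q)) if 8<s[4]<60 else 99 for c,s in zip(ce[1:],t[1:])]);ob.append(ce[j]);print(q.round(1),ce[j].round(1),t[j,4])
ob=np.array(ob)
def X(p):return np.array(p[:3])+DOT@R.from_euler("ZYX",p[3:]).as_matrix().T
for lev in(1,0):
    f=lambda p:(proj("scene",X(np.r_[p,0,0] if lev else p))-ob).ravel()
    r=least_squares(f,[.53,-.203,.083,-3.0]+([] if lev else [0,0]),diff_step=1e-5);print(r.x[:3].round(4),np.degrees(r.x[3:]).round(2),r.fun.round(2))
E
```

```text
[136.7 337.4] [135.7 336. ] 24
[224. 305.] [223.1 303.5] 16
[146.4 306. ] [146.1 305.9] 28
[195.7 289.1] [195.5 288.5] 22
[ 0.5283 -0.2034  0.0816] [-172.77] [ 0.36  0.79 -0.31  0.36 -0.02 -0.96 -0.05 -0.25]
[ 0.5323 -0.2044  0.087 ] [-172.38    2.58    1.37] [ 0.04  0.19 -0.07 -0.21 -0.07 -0.34  0.1   0.36]
```

```bash
python3 -c "
from h import *
st();print(sign_off())"
```

```text
t 31.30 pos [ 0.7036 -0.0651  0.2636] yawY 97.9 tilt 2.55 F [-0.3 -1.7  0.2] w 0.2
the job is handed in; nothing more can be done
None
```

I fitted the white carousel to the analyser, folded its handle down and handed the job in at 31.3 s of the 72 s allowed. sign_off() gave no verdict.

**What I did:**
1. I raised the handle to about 2.07 rad and lifted the carousel off the stand by its knob.
2. The moves cannot tilt the tool, so I levelled the carousel by pressing its edge on the stand's upper edge, then gripped it hard. During the low-force attempts it slipped about 6 mm in the grip.
3. I lowered it over the ball, let go and pressed the knob down. I then folded the handle back over and pressed its bar until it stopped.

**Last checks:**
- **Seat:** pressing on the knob stopped hard at about the expected height. The four black caps on the disc, fitted as level, put its underside at 81.6 mm (83 expected) and within about 3 mm of the spindle centre. All of them fit to within 1 pixel.
- **Handle:** in the last picture the bar lies where a fully folded handle should be, and it stopped at the expected height under the press.
- **Robot:** it was clear of everything, with no load beyond sensor noise.

**What disagreed:**
- With tilt left free, the cap fit gave about 2.6° one way and 1.4° the other, and an underside at 87 mm. That would miss the height tolerance and lie close to the level limit. I put it down to roughly known cap positions, because the handle folds fully only on a seated disc.
- One press on the knob peaked near 78 N at the wrist, below the 120 N limit but more than I meant. It was the closed fingertips pressing, so I believe the 40 N limit on the arm and gripper body does not apply.
- I did not check the bystanders one by one. I kept every path clear of them, and the jar on the deck still stands in the last picture.

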